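# First-off mesh check on a gear tester, then sort the lot by tooth count

### The arm

A 7-joint arm with a two-finger parallel gripper is mounted at the origin on the work surface. World frame = base frame: x ahead of the robot, y to its left, z up, the work surface at z = 0. Lengths are in m, angles in rad, forces in N, time in s.
With the tool pointing down it reaches from about 0.375 to 0.925 m from the base axis. Payload 3.1 kg.
Tool frame: the origin (TCP) lies midway between the tips of the shut fingers; the grasp point (between the pads) lies 19 mm behind it; z points along the fingers, x is the direction in which the jaws open and shut, and the axes are right-handed (so a half turn about z gives the same grasp; the last joint's range is limited). The gripper opens to 85 mm and grips with 20 to 120 N. Pads are 22 mm wide; open, the fingers measure 114 mm over their backs; the gripper's body (76 mm by 85 mm) begins 54 mm behind the grasp point. The pads swing forward as they close: fully open they stand 13 mm farther back than shut.
Start: joints at [-1.403, 0.383, 0.044, 1.598, -0.018, 1.161, -0.05], TCP at [0.171, 0.627, 0.231] pointing down, gripper open.
Joint ranges: [-2.61, 2.61], [-0.41, 2.15], [-1.48, 1.57], [0, 2.5], [-1.57, 4.71], [0.05, 1.97], [-2.85, 2.85]. Speed limits (rad/s): [2.79, 2.79, 3.14, 3.14, 3.14, 3.14, 3.14].

### API

Orientations are given as a unit quaternion [x, y, z, w].
In Python, from station import arm gives the robot as it stands.
- The arm moves only by the shell command python3 -m handwheel 'ROWS' [FORCE]. ROWS is JSON, a list of rows, each a list of 5 numbers: the shift along the tool's x, y, z as a fraction of full scale, then the turn about the tool's z as a fraction of full scale, then the opening, from -1 (shut) to 1 (fully open). A call has 1 to 10 rows; each row is the pose to reach, as a shift and turn from the pose commanded when the call began, along the tool's axes at that moment; what a row does not reach only later rows make up. Full scale, the value 1, is 500 mm for a shift and pi/2 rad for a turn. A row lasts 1/12 s, in which the tool goes at most 41.7 mm and 7.16 degrees, less where a joint would pass 70% of its speed; a pose out of reach is approached as far as the arm can. A call with a number of a shift or a turn outside -1 to 1 is refused whole. A call with a gripper value outside its range is refused whole. The fingers move at their own pace and stop on an object; FORCE is the grip in N (left out, the last holds). Time passes only in rows, so rows that repeat a pose let the fingers close. It gives the time, the measured TCP pose, the force and the opening at its end, in the units of the state.
- arm.read_state(): the state, without advancing time (a new reading comes with each control period).
- arm.grab_frame(name): name is "scene" or "top" or "wrist"; returns (picture, depth): 400x640x3 uint8, red, green, blue; 400x640 float32, m along the optical axis (not along the pixel's ray), 0 where there is no reading.
- arm.calibration(name): a dict with "camera_matrix" (3x3 intrinsics, pixels), "k1" (the pictures are not rectified: a ray, as slopes to the right and down, at radius r is drawn at 1 + k1 r^2 times it, then the intrinsics apply), "xyz" and "rotation" of the camera in the world. Camera axes: x right, y down, z forward; pixel columns grow to the right and rows downward; lengths in m; the calibration is good to about 2 mm. A picture is of the moment at which its call begins: read the wrist's pose just before it. calibration takes no time and is no camera call; for the wrist camera it gives the pose at the moment of the call.
- arm.job_done(): hands the job in, once; it reports no verdict.
The state is a dict: "t": time; "joints": joint angles; "joint_vel": joint speeds; "effort": joint torques, N m; "ee_pos": TCP position; "eef_rot": TCP orientation; "wrist_force": force on the tool from outside, world axes, zero at the start; "moment": the same for the moment, N m; "finger_gap": finger opening in m.
Only numpy, scipy, OpenCV 4.12 (cv2) and the standard library are available. Lean on these libraries where they do the work, as an engineer would, in place of code of your own. Each camera call takes 0.05 s, during which the arm holds its last target.

### The job

Before this mixed lot of gears is sorted, check one of the larger, 18-tooth gears on the orange tester: seat it hub-up on the test post, loosen the clamp's T-handle by a quarter turn, slide the post up until the gear is fully in mesh with the master gear, and turn the T-handle back tight. Then roll the pair by cranking the master half a turn. Finally put every 18-tooth gear, the checked one too, in the longer blue bin and every 14-tooth gear in the shorter one, leaving the tester clamped at its setting and the other things on the bench where they are.

Things in the scene. Friction and masses are not known exactly. Their poses are not given: they have to be found in the camera images.
- tester: orange steel plate, 120 (x) by 250 (y) mm, top 15 mm above the bench, screwed down in mid bench. Along its y line stand, in this order towards +y: slide knob, clamp block, test post, master gear. Origin on the bench below the plate; its y axis is the direction in which the bar slides.
- master_axis (a point): point on the master gear's upright axis, 50 mm above the bench, axes as the tester's. The master: dark steel 20-tooth gear, module 3, 66 mm over the tips, teeth 51 to 63 mm above the bench, on a fixed pedestal, free to spin, with a crank on top.
- master (a joint): turn of the master gear, rad, positive anticlockwise from above, free both ways; takes about 0.02 Nm and stays where left. At 0 the crank points along the tester's +x and one tooth is centred on that direction (a tooth every 18 degrees). If tooth meets tooth as the gears close up, a slight turn lets them drop into mesh.
- crank_knob (a point): half-way up the black upright round crank knob (14 mm diameter, 90 to 120 mm above the bench), 30 mm off the master's axis; it is fixed to the crank, so it turns in the grip as the crank goes round. The crank arm under it is 14 mm wide, 82 to 90 mm up; the hub of a gear on the test post reaches up to 80 mm.
- post_seat (a point): on the test post's axis at the seat, 50 mm above the bench, where a gear's underside rests. Steel post 14 mm diameter, 15 mm tall above the seat, then a cone to 6 mm diameter at 23 mm; it stands on a dark 40 by 40 mm head and moves with the sliding bar. Right mesh with an 18-tooth gear: 57 mm between post and master axes (tips meet at 63, teeth bottom at 56.3).
- post_slide (a joint): travel of the sliding bar and test post, m: 0 drawn back (post axis 85 mm from the master's), grows towards the master (tester +y), end stop 0.036. Clamp loose: slides with about 3 N. Clamp tight: the screw grips the bar and it holds fast.
- slide_knob (a point): on the axis of the black upright round grip at the bar's outer end (18 mm diameter, 22 to 72 mm above the bench; this point at 56 mm), 155 mm from the post on its -y side; push or pull it along the tester's y to slide the bar.
- clamp (a joint): turn of the clamp's T-handle about its upright axis, rad: 0 tight (crossbar along the tester's y), grows anticlockwise from above as it loosens, end stop 1.7; lets go of the bar at about 0.6, fully loose from 1.2. Takes about 0.15 to 0.3 Nm, stays where left.
- clamp_bar (a point): centre of the T-handle's crossbar (dark steel, 10 mm diameter, 60 mm long, 82 mm above the bench) over the orange block (top at 52 mm); the x axis runs along the crossbar.
- bin_long_in (a point): centre of the inner floor, 4 mm above the bench, of the longer blue bin, for 18-tooth gears: inside 216 (x) by 110 (y) mm, walls 4 mm thick, 40 mm high above the bench; fixed. Room for three gears in a row along x.
- bin_short_in (a point): centre of the inner floor, 4 mm above the bench, of the shorter blue bin, for 14-tooth gears: inside 134 (x) by 110 (y) mm, walls 4 mm thick, 40 mm high above the bench; fixed. Room for two gears in a row along x.
- mallet: bystander: white-headed mallet with a wooden handle, lying on the bench beyond the tester
- oil_can: bystander: grey oil bottle, 52 mm diameter, 95 mm tall, standing on the bench
- wrench: bystander: wrench with a dark handle, 190 mm, lying on the bench
- gear18_a_mid (a point): 18-tooth steel spur gear, module 3, 60 mm over the tips, teeth 1 to 13 mm above its underside, on a round hub 28 mm in diameter and 30 mm tall (17 mm of bare hub above the teeth to grip by), 16 mm bore right through. This point: on its axis, 15 mm above the underside; z to the hub's free end (hub up at the start); a tooth is centred on x. Always there.
- gear18_b_mid (a point): 18-tooth steel spur gear, module 3, 60 mm over the tips, teeth 1 to 13 mm above its underside, on a round hub 28 mm in diameter and 30 mm tall (17 mm of bare hub above the teeth to grip by), 16 mm bore right through. This point: on its axis, 15 mm above the underside; z to the hub's free end (hub up at the start); a tooth is centred on x. May be absent.
- gear18_c_mid (a point): 18-tooth steel spur gear, module 3, 60 mm over the tips, teeth 1 to 13 mm above its underside, on a round hub 28 mm in diameter and 30 mm tall (17 mm of bare hub above the teeth to grip by), 16 mm bore right through. This point: on its axis, 15 mm above the underside; z to the hub's free end (hub up at the start); a tooth is centred on x. May be absent.
- gear14_a_mid (a point): 14-tooth steel spur gear, module 3, 48 mm over the tips, teeth 1 to 13 mm above its underside, on a round hub 28 mm in diameter and 30 mm tall (17 mm of bare hub above the teeth to grip by), 16 mm bore right through. This point: on its axis, 15 mm above the underside; z to the hub's free end (hub up at the start); a tooth is centred on x. Always there.
- gear14_b_mid (a point): 14-tooth steel spur gear, module 3, 48 mm over the tips, teeth 1 to 13 mm above its underside, on a round hub 28 mm in diameter and 30 mm tall (17 mm of bare hub above the teeth to grip by), 16 mm bore right through. This point: on its axis, 15 mm above the underside; z to the hub's free end (hub up at the start); a tooth is centred on x. May be absent.

How it is judged:
By the outcome, as a careful person would: the job done as asked, in the order asked, and still so for the second after the job is handed in, with the robot touching nothing.
Of gear18_b, gear18_c, gear14_b only 1 to 3 are there at a start; the rules pass over those that are not, and their reading is None.
At some moment in a run one of gear14_a, gear14_b may be knocked a few centimetres aside while the robot is not near it.
Once in a run the grip may slacken for a moment while it holds something.
It also fails if it takes over 210 s, if anything falls off the work surface, if the arm or the gripper's body presses on something with over 40 N, if the wrist force passes 120 N, or if a joint passes its speed limit or range.

## Working session

There is one attempt and no reset: what is moved stays moved. The work goes in short steps, Python scripts to look and compute and a shell command to move; the robot and the scene stay as the last step left them, time stands still between calls to the robot, and variables do not carry over. Pictures are saved under pics/ and viewed, and the job is handed in when it is done.

```bash
ls; mkdir -p pics; python3 - <<'E'
from station import arm
import cv2
s=arm.read_state();print({k:s[k] for k in('t','ee_pos','eef_rot','finger_gap')})
for n in('scene','top','wrist'):
    c=arm.calibration(n);print(n,c)
    p,d=arm.grab_frame(n);cv2.imwrite(f'pics/{n}0.png',p[:,:,::-1])
    import numpy as np;np.savez(f'pics/{n}0.npz',p=p,d=d)
E
```

```text
pics
{'t': 0.0, 'ee_pos': array([0.17048592, 0.6262554 , 0.22983925]), 'eef_rot': array([ 0.7945403 ,  0.60720992, -0.0010336 ,  0.00087447]), 'finger_gap': 0.08510847926866545}
scene {'camera_matrix': array([[425.47132867,   0.        , 319.85006035],
       [  0.        , 425.47132867, 201.96053675],
       [  0.        ,   0.        ,   1.        ]]), 'k1': -0.06431962296983317, 'xyz': array([0.85827841, 0.46124135, 1.03010742]), 'rotation': array([ 0.25367818,  0.93178779, -0.25221566, -0.06169413])}
top {'camera_matrix': array([[480.55172673,   0.        , 316.26753244],
       [  0.        , 480.55172673, 207.54232773],
       [  0.        ,   0.        ,   1.        ]]), 'k1': -0.09585359775933043, 'xyz': array([ 0.37898803, -0.00231396,  1.24118159]), 'rotation': array([-0.69759825,  0.7110073 , -0.06752491,  0.05714622])}
wrist {'camera_matrix': array([[322.59757446,   0.        , 324.4427614 ],
       [  0.        , 322.59757446, 198.37355724],
       [  0.        ,   0.        ,   1.        ]]), 'k1': -0.023951981814518655, 'xyz': array([0.1023242 , 0.64671929, 0.37328725]), 'rotation': array([0.78636612, 0.60125898, 0.08515372, 0.1134231 ])}
```

View pics/scene0.png

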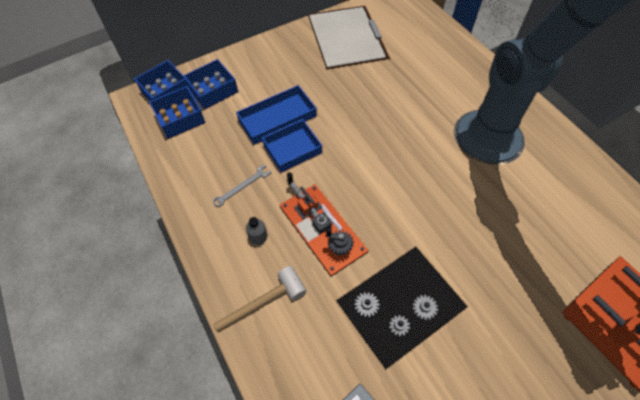

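View pics/top0.png

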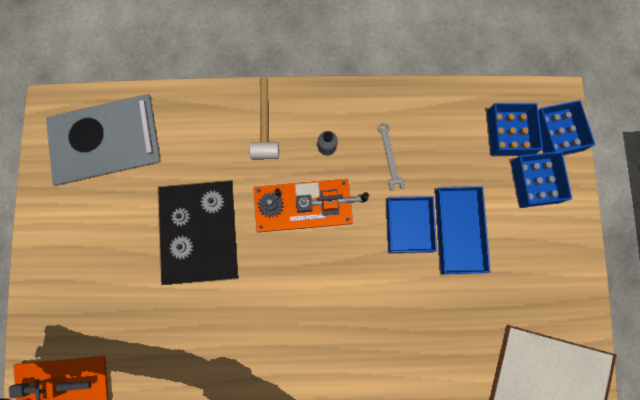

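View pics/wrist0.png

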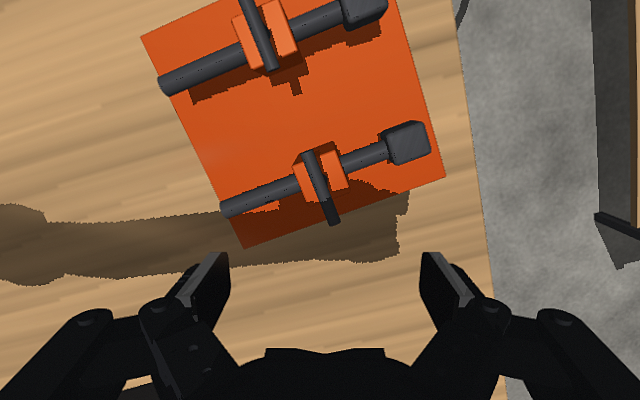

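The scene picture shows the robot's shadow, the tester at about (323,228), and three gears on a black mat: large at (367,304) and (426,307), small at (400,325). In the top picture the gears are at (211,201) and (180,247) (large) and (180,216) (small). The bins are at (411,224) and (462,230), and the tester runs from (270,205) for the master to (365,197) for the slide knob.

```bash
cat > h.py <<'E'
import numpy as np, cv2
from scipy.spatial.transform import Rotation as R
from station import arm
def rays(c,uv):
    uv=np.atleast_2d(uv).astype(float);K=c['camera_matrix']
    d=(uv-[K[0,2],K[1,2]])/[K[0,0],K[1,1]];u=d.copy()
    for _ in range(20): u=d/(1+c['k1']*(u**2).sum(1,keepdims=True))
    return R.from_quat(c['rotation']).apply(np.c_[u,np.ones(len(u))])
def onplane(c,uv,z):
    r=rays(c,uv);o=np.array(c['xyz']);return o+r*((z-o[2])/r[:,2])[:,None]
def project(c,P):
    q=R.from_quat(c['rotation']).inv().apply(np.atleast_2d(P)-c['xyz']);s=q[:,:2]/q[:,2:]
    s=s*(1+c['k1']*(s**2).sum(1,keepdims=True));K=c['camera_matrix'];return s*[K[0,0],K[1,1]]+[K[0,2],K[1,2]]
def cloud(c,d):
    v,u=np.mgrid[:400,:640];uv=np.c_[u.ravel(),v.ravel()]
    r=rays(c,uv);q=R.from_quat(c['rotation']).inv().apply(r);P=np.array(c['xyz'])+r/q[:,2:]*d.reshape(-1,1)
    return P.reshape(400,640,3)
def grab(n,name):
    c=arm.calibration(n);p,d=arm.grab_frame(n);cv2.imwrite(f'pics/{name}.png',p[:,:,::-1]);np.savez(f'pics/{name}.npz',p=p,d=d,**c);return c,p,d
def load(name):
    f=np.load(f'pics/{name}.npz');return {k:f[k] for k in('camera_matrix','k1','xyz','rotation') if k in f},f['p'],f['d']
def yaw(q):  # heading of tool x and approach tilt
    m=R.from_quat(q).as_matrix();return np.degrees(np.arctan2(m[1,0],m[0,0])),m[:,2]
def st():
    s=arm.read_state();y,z=yaw(s['eef_rot']);print('t %.2f'%s['t'],'tcp',np.round(s['ee_pos'],4),'yaw %.2f'%y,'z',np.round(z,3),'F',np.round(s['wrist_force'],1),'gap %.4f'%s['finger_gap'],'j',np.round(s['joints'],2));return s
def go(target,yawdeg=None,s=None):
    """fractions to bring the TCP to target (world) and tool x heading to yawdeg (mod 180)"""
    s=s or arm.read_state();m=R.from_quat(s['eef_rot']);d=m.inv().apply(np.array(target)-s['ee_pos'])/0.5
    t=0
    if yawdeg is not None:
        y,_=yaw(s['eef_rot']);e=(yawdeg-y+90)%180-90;t=-e/90   # tool z is down
    print('rows: shift',np.round(d,4),'turn %.4f'%t, 'dist mm %.0f'%(np.linalg.norm(d)*500))
E
python3 - <<'E'
from h import *
c=arm.calibration('top');
for n,uv,z in [('g18',(211,201),.03),('g18',(180,247),.03),('g14',(180,216),.03),('oil',(327,137),.09),('knob',(364,197),.06),('master',(270,205),.06),('short',(411,224),.004),('long',(463,230),.004)]:
    print(n,onplane(c,uv,z).round(3))
f=np.load('pics/top0.npz')
P=cloud(c,f['d']);p=f['p']
# red
hsv=cv2.cvtColor(p,cv2.COLOR_RGB2HSV)
m=cv2.inRange(hsv,(3,150,120),(15,255,255))
n,l,s,ce=cv2.connectedComponentsWithStats(m)
for i in range(1,n):
    if s[i,4]>500:
        print(s[i],ce[i]);ys,xs=np.where(l==i);W=onplane(c,np.c_[xs,ys],.015)[:,:2].astype(np.float32);print(cv2.minAreaRect(W))
m=cv2.inRange(hsv,(100,120,40),(130,255,255))
n,l,s,ce=cv2.connectedComponentsWithStats(m)
for i in range(1,n):
    if s[i,4]>300:
        ys,xs=np.where(l==i);W=onplane(c,np.c_[xs,ys],.04)[:,:2].astype(np.float32);print('blue',ce[i],cv2.minAreaRect(W))
st()
E
```

```text
g18 [[0.617 0.248 0.03 ]]
g18 [[0.499 0.325 0.03 ]]
g14 [[0.579 0.327 0.03 ]]
oil [[ 0.763 -0.052  0.09 ]]
knob [[ 0.614 -0.142  0.06 ]]
master [[0.598 0.094 0.06 ]]
short [[ 0.551 -0.27   0.004]]
long [[ 0.533 -0.407  0.004]]
[ 253  179  100   54 2781] [302.76770946 207.09996404]
((0.6055130362510681, 0.012990549206733704), (0.12189333140850067, 0.25099048018455505), 4.068528652191162)
[ 13 363  38  22 521] [ 28.42994242 372.16506718]
((0.18687346577644348, 0.7113564610481262), (0.050623178482055664, 0.09960059821605682), 8.921772956848145)
[ 40 371  67  29 901] [ 80.82352941 389.92008879]
((0.15544670820236206, 0.5986190438270569), (0.0692654401063919, 0.17423056066036224), 1.191978096961975)
blue [539.14787085 145.90547496] ((0.7338470220565796, -0.6354376077651978), (0.2867317497730255, 0.29681602120399475), 2.499030113220215)
blue [461.84958957 230.10791888] ((0.5302600860595703, -0.39277639985084534), (0.22244462370872498, 0.12608693540096283), 0.3050871789455414)
blue [410.85896445 224.12132921] ((0.5467509627342224, -0.2618997395038605), (0.14111003279685974, 0.12112987786531448), 0.11687162518501282)
t 0.15 tcp [0.1705 0.6264 0.2302] yaw 74.77 z [-0.    -0.002 -1.   ] F [ 0.3 -0.8 -0.9] gap 0.0856 j [-1.4   0.38  0.04  1.6  -0.02  1.16 -0.05]
```

```bash
python3 - <<'E'
from h import *
go([0.52,0.27,0.26],4)
E
```

```text
rows: shift [-0.5044  0.8616 -0.0585] turn 0.7864 dist mm 500
```

```bash
python3 -m handwheel '[[-0.5,0.86,-0.06,0.786,1],[-0.5,0.86,-0.06,0.786,1],[-0.5,0.86,-0.06,0.786,1],[-0.5,0.86,-0.06,0.786,1],[-0.5,0.86,-0.06,0.786,1],[-0.5,0.86,-0.06,0.786,1],[-0.5,0.86,-0.06,0.786,1],[-0.5,0.86,-0.06,0.786,1],[-0.5,0.86,-0.06,0.786,1],[-0.5,0.86,-0.06,0.786,1]]' 60; python3 - <<'E'
from h import *
st();go([0.52,0.27,0.26],4)
E
```

```text
t: 0.98
ee_pos: [0.4636, 0.3292, 0.2564]
eef_rot: [0.999, 0.032, -0.0, -0.0]
wrist_force: [0.3, 0.5, 0.0]
finger_gap: 0.0855
t 0.98 tcp [0.4636 0.3292 0.2564] yaw 3.70 z [-0.  0. -1.] F [0.3 0.5 0. ] gap 0.0855 j [-1.06  0.21  0.42  1.79 -0.1   1.16 -0.54]
rows: shift [ 0.1049  0.1254 -0.0073] turn -0.0033 dist mm 82
```

```bash
python3 -m handwheel '[[0.1,0.12,0,0,1],[0.1,0.12,0,0,1],[0.1,0.12,0,0,1],[0.1,0.12,0,0,1]]'; python3 - <<'E'
from h import *
st();grab('wrist','w1')
E
```

```text
t: 1.32
ee_pos: [0.5188, 0.2709, 0.2562]
eef_rot: [1.0, 0.031, 0.0, 0.001]
wrist_force: [0.3, 0.8, 0.5]
finger_gap: 0.0855
t 1.32 tcp [0.5188 0.2709 0.2562] yaw 3.60 z [ 0.    -0.001 -1.   ] F [0.3 0.8 0.5] gap 0.0855 j [-0.95  0.25  0.47  1.75 -0.12  1.17 -0.38]
```

View pics/w1.png

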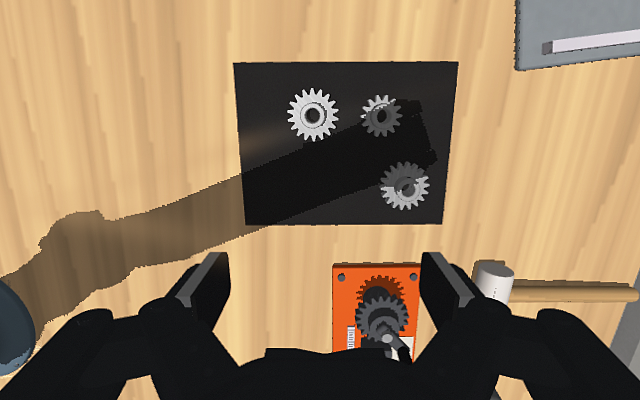

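The wrist picture shows the mat with a large gear at (313,115), the small one at (381,116) and a second large one at (405,186). The tester's master is at (382,310).

```bash
cat >> h.py <<'E'
def gears(c,d,pix,z0=0.0,half=45):
    P=cloud(c,d);out=[]
    for u,v in pix:
        u,v=int(u),int(v);a,b=max(0,v-half),max(0,u-half)
        Q=P[a:v+half,b:u+half].reshape(-1,3);c0=onplane(c,(u,v),z0+.03)[0]
        k=(np.hypot(*(Q-c0)[:,:2].T)<.05)&(Q[:,2]>z0+.023)&(Q[:,2]<z0+.05)
        W=Q[k][:,:2].astype(np.float32)
        k2=(np.hypot(*(Q-c0)[:,:2].T)<.05)&(Q[:,2]>z0+.007)&(Q[:,2]<z0+.018)
        T=Q[k2][:,:2].astype(np.float32)
        print('pix',(u,v),'hub',np.round(cv2.minEnclosingCircle(W),4) if 0 else [np.round(x,4) for x in cv2.minEnclosingCircle(W)],'ztop %.4f'%np.median(Q[k][:,2]),'teeth',[np.round(x,4) for x in cv2.minEnclosingCircle(T)],'z %.4f'%np.median(Q[k2][:,2]))
E
python3 - <<'E'
from h import *
c,p,d=load('w1')
gears(c,d,[(313,115),(381,116),(405,186)])
for uv in [(313,115),(381,116),(406,186)]: print(onplane(c,uv,.03).round(4))
# top view
c=arm.calibration('top');f=np.load('pics/top0.npz');gears(c,f['d'],[(180,247),(180,216),(211,201)],half=20)
E
```

```text
pix (313, 115) hub [array([0.5019, 0.3304]), np.float64(0.0141)] ztop 0.0305 teeth [array([0.502 , 0.3305]), np.float64(0.03)] z 0.0137
pix (381, 116) hub [array([0.5818, 0.3344]), np.float64(0.0142)] ztop 0.0304 teeth [array([0.5672, 0.3346]), np.float64(0.0386)] z 0.0136
pix (405, 186) hub [array([0.6201, 0.2518]), np.float64(0.0145)] ztop 0.0304 teeth [array([0.6205, 0.2517]), np.float64(0.0305)] z 0.0135
[[0.503  0.3307 0.03  ]]
[[0.5786 0.3345 0.03  ]]
[[0.6171 0.2565 0.03  ]]
pix (180, 247) hub [array([0.4997, 0.3275]), np.float64(0.0152)] ztop 0.0286 teeth [array([0.5026, 0.3312]), np.float64(0.0343)] z 0.0118
pix (180, 216) hub [array([0.5813, 0.3313]), np.float64(0.0148)] ztop 0.0284 teeth [array([0.5861, 0.3234]), np.float64(0.0339)] z 0.0119
pix (211, 201) hub [array([0.6197, 0.2499]), np.float64(0.0145)] ztop 0.0289 teeth [array([0.6156, 0.2579]), np.float64(0.0381)] z 0.0120
```

```bash
python3 -m handwheel '[[0.12,0.76,0,0,1],[0.12,0.76,0,0,1],[0.12,0.76,0,0,1],[0.12,0.76,0,0,1],[0.12,0.76,0,0,1],[0.12,0.76,0,0,1],[0.12,0.76,0,0,1],[0.12,0.76,0,0,1],[0.12,0.76,0,0,1],[0.12,0.76,0,0,1]]'; python3 - <<'E'
from h import *
st();grab('wrist','w2')
E
```

```text
t: 2.2
ee_pos: [0.6032, -0.1074, 0.2567]
eef_rot: [0.999, 0.032, 0.0, 0.002]
wrist_force: [-0.1, -1.2, 0.2]
finger_gap: 0.0852
t 2.20 tcp [ 0.6032 -0.1074  0.2567] yaw 3.63 z [ 0.001 -0.005 -1.   ] F [-0.1 -1.2  0.2] gap 0.0852 j [-0.43  0.34  0.67  1.69 -0.22  1.19  0.35]
```

View pics/w2.png

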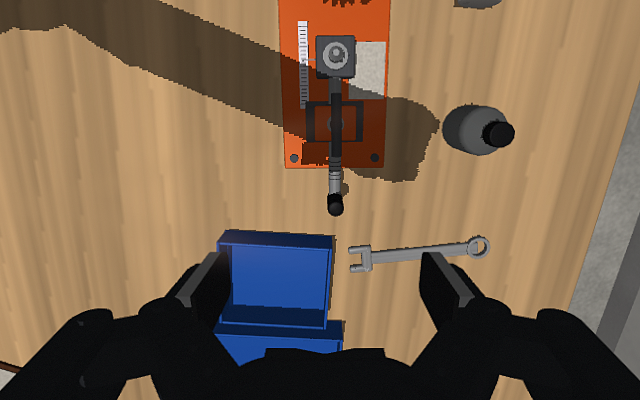

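The picture shows the short bin at about (275,280), the slide knob at (335,205), the T-handle along the tester's line at (335,115), and the post at (336,55). The master is just out of frame, so I'll step back 80 mm.

```bash
python3 -m handwheel '[[0,-0.14,0,0,1],[0,-0.14,0,0,1],[0,-0.14,0,0,1],[0,-0.14,0,0,1],[0,-0.14,0,0,1]]'; python3 - <<'E'
from h import *
st();grab('wrist','w3')
for n in('w2','w3'):
    c,p,d=load(n);P=cloud(c,d)
    def blob(lo,hi,x0,x1,y0,y1):
        k=(P[...,2]>lo)&(P[...,2]<hi)&(P[...,0]>x0)&(P[...,0]<x1)&(P[...,1]>y0)&(P[...,1]<y1)
        Q=P[k];W=Q[:,:2].astype(np.float32)
        if len(W)<4: return None
        return len(W),np.round(np.median(Q,0),4),[np.round(x,4) for x in cv2.minEnclosingCircle(W)],[np.round(x,4) for x in cv2.minAreaRect(W)]
    print(n,'knobtop',blob(.066,.08,.55,.66,-.2,-.1))
    print('posttip',blob(.068,.078,.57,.64,-.03,.05))
    print('tbar',blob(.078,.095,.55,.66,-.12,0))
    print('crank knob',blob(.11,.13,.5,.7,.0,.18))
    print('crank arm',blob(.083,.095,.5,.7,.04,.18))
    print('master teeth',blob(.055,.068,.5,.7,.04,.18))
    print('head',blob(.042,.052,.55,.66,-.03,.05))
    print('short',blob(.034,.045,.4,.68,-.34,-.17)); print('long',blob(.034,.045,.38,.68,-.5,-.335))
E
```

```text
t: 2.67
ee_pos: [0.5982, -0.0273, 0.2559]
eef_rot: [0.999, 0.038, -0.0, -0.0]
wrist_force: [-0.9, -0.9, -0.3]
finger_gap: 0.0856
t 2.67 tcp [ 0.5982 -0.0273  0.2559] yaw 4.32 z [-0.001  0.001 -1.   ] F [-0.9 -0.9 -0.3] gap 0.0856 j [-0.55  0.3   0.64  1.72 -0.19  1.18  0.22]
w2 knobtop (217, array([ 0.6176, -0.1412,  0.0723]), [array([ 0.6175, -0.1421]), np.float64(0.0089)], [array([ 0.6175, -0.1421]), array([0.0173, 0.0164]), np.float64(56.7182)])
posttip (128, array([0.6069, 0.011 , 0.0718]), [array([0.6074, 0.0107]), np.float64(0.0059)], [array([0.6073, 0.0116]), array([0.0114, 0.0107]), np.float64(3.223)])
tbar (705, array([ 0.6114, -0.0536,  0.0866]), [array([ 0.6118, -0.0546]), np.float64(0.0303)], [array([ 0.6118, -0.0546]), array([0.0117, 0.0596]), np.float64(4.3665)])
crank knob None
crank arm None
master teeth None
head (1411, array([0.6067, 0.011 , 0.0459]), [array([0.6068, 0.012 ]), np.float64(0.0272)], [array([0.6068, 0.0122]), array([0.0394, 0.0397]), np.float64(4.9284)])
short (2083, array([ 0.5598, -0.3174,  0.0396]), [array([ 0.556 , -0.2773]), np.float64(0.1066)], [
[... 907 characters left out ...]
oat64(3.3761)])
crank arm (535, array([0.6096, 0.0864, 0.0902]), [array([0.6102, 0.0847]), np.float64(0.025)], [array([0.6109, 0.0855]), array([0.0143, 0.0495]), np.float64(46.6601)])
master teeth (1777, array([0.5959, 0.0973, 0.0637]), [array([0.6012, 0.0956]), np.float64(0.0333)], [array([0.6   , 0.0964]), array([0.0658, 0.062 ]), np.float64(52.6549)])
head (1209, array([0.6066, 0.014 , 0.0459]), [array([0.6069, 0.0122]), np.float64(0.027)], [array([0.6072, 0.012 ]), array([0.0393, 0.04  ]), np.float64(4.2764)])
short (821, array([ 0.5552, -0.2056,  0.0398]), [array([ 0.5505, -0.2428]), np.float64(0.0788)], [array([ 0.5487, -0.2417]), array([0.1415, 0.0789]), np.float64(0.0283)])
long None
```

View pics/w3.png

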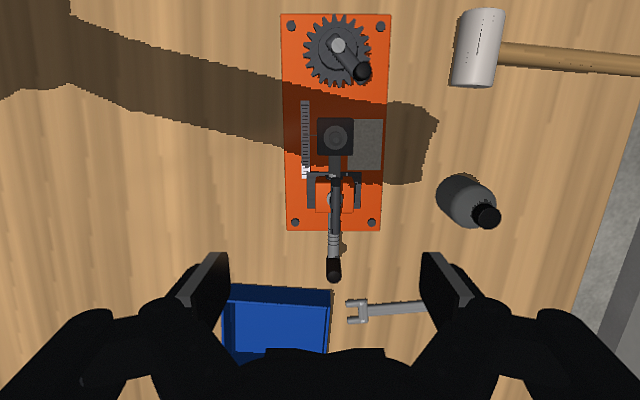

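The master is at (338,45) with its crank towards lower right (362,71), i.e. about −51° in tester axes. The post is at (335,135), the T-handle at (335,195) and the slide knob at (333,270). The oil bottle and mallet stand clear of the arm's path. Next, tooth phases.

```bash
cat >> h.py <<'E'
def phase(name,ctr,N,z0,r0,r1):
    c,p,d=load(name);P=cloud(c,d).reshape(-1,3)
    q=P-[*ctr,0];r=np.hypot(q[:,0],q[:,1]);k=(r>r0)&(r<r1)&(abs(q[:,2]-z0)<.0025)
    a=np.arctan2(q[k,1],q[k,0])
    # weight uneven coverage out by angular position of tooth points
    f=np.exp(1j*N*a).mean();print(name,'n',k.sum(),'conc %.2f'%abs(f),'tooth phase deg %.2f mod %.0f'%(np.degrees(np.angle(f))/N%(360/N),360/N))
E
python3 - <<'E'
from h import *
phase('w1',(.6202,.2517),18,.0135,.0265,.0305)
phase('w1',(.5019,.3304),18,.0135,.0265,.0305)
phase('w3',(.6010,.0970),20,.0635,.0295,.034)
v=np.array([.0225+.6-.6010,.0742-.0970]);print(np.degrees(np.arctan2(v[1],v[0])))
c,p,d=load('w3');print(project(c,[[.601,.097,.0635]]))
go([.6202,.2517,.10],4)
E
```

```text
w1 n 168 conc 0.74 tooth phase deg 8.58 mod 20
w1 n 174 conc 0.78 tooth phase deg 14.82 mod 20
w3 n 266 conc 0.47 tooth phase deg 10.18 mod 18
-46.680883602843004
[[336.64040615  49.03245365]]
rows: shift [ 0.0848 -0.5569  0.3123] turn 0.0018 dist mm 322
```

```bash
python3 -m handwheel '[[0.085,-0.55,0.05,0.1,0.4],[0.085,-0.55,0.05,0.1,0.4],[0.085,-0.55,0.05,0.1,0.4],[0.085,-0.55,0.05,0.1,0.4],[0.085,-0.55,0.05,0.1,0.4],[0.085,-0.55,0.1,0.1,0.4],[0.085,-0.555,0.2,0.1,0.4],[0.085,-0.555,0.25,0.1,0.4],[0.085,-0.555,0.31,0.1,0.4],[0.085,-0.555,0.31,0.1,0.4]]'; python3 - <<'E'
from h import *
st();go([.6202,.2517,.018],-5.3)
E
```

```text
t: 3.55
ee_pos: [0.614, 0.2493, 0.0915]
eef_rot: [0.999, -0.042, -0.008, 0.004]
wrist_force: [-2.0, 0.2, -2.2]
finger_gap: 0.0598
t 3.55 tcp [0.614  0.2493 0.0915] yaw -4.80 z [-0.016 -0.007 -1.   ] F [-2.   0.2 -2.2] gap 0.0598 j [-0.81  0.61  0.49  1.67 -0.33  0.97 -0.28]
rows: shift [ 0.0143 -0.007   0.1468] turn 0.0055 dist mm 74
```

```bash
python3 -m handwheel '[[0.005,0,0,0,0.4],[0.005,0,0,0,0.4],[0.005,0,0,0,0.4]]'; python3 - <<'E'
from h import *
st();go([.6202,.2517,.018],-5.3)
E
```

```text
t: 3.8
ee_pos: [0.6274, 0.2479, 0.1053]
eef_rot: [0.999, -0.045, 0.003, -0.001]
wrist_force: [0.5, 0.1, 0.1]
finger_gap: 0.0597
t 3.80 tcp [0.6274 0.2479 0.1053] yaw -5.14 z [ 0.006  0.002 -1.   ] F [0.5 0.1 0.1] gap 0.0597 j [-0.81  0.6   0.5   1.65 -0.33  0.97 -0.28]
rows: shift [-0.016  -0.0059  0.1745] turn 0.0018 dist mm 88
```

```bash
python3 -m handwheel '[[0,0,0,0,0.4],[0,0,0,0,0.4],[0,0,0,0,0.4]]'; python3 - <<'E'
from h import *
st();go([.6202,.2517,.018],-5.3)
E
```

```text
t: 4.05
ee_pos: [0.6251, 0.2492, 0.1035]
eef_rot: [0.999, -0.044, 0.001, -0.001]
wrist_force: [0.9, -0.2, -0.9]
finger_gap: 0.0593
t 4.05 tcp [0.6251 0.2492 0.1035] yaw -5.01 z [ 0.003  0.002 -1.   ] F [ 0.9 -0.2 -0.9] gap 0.0593 j [-0.81  0.6   0.5   1.66 -0.33  0.97 -0.28]
rows: shift [-0.0106 -0.0037  0.1709] turn 0.0032 dist mm 86
```

```bash
python3 -m handwheel '[[-0.009,-0.004,0.03,0,0.4],[-0.0095,-0.004,0.06,0,0.4],[-0.0095,-0.004,0.09,0,0.4],[-0.0095,-0.004,0.12,0,0.4],[-0.0095,-0.004,0.14,0,0.4],[-0.0095,-0.004,0.15,0,0.4],[-0.0095,-0.004,0.15,0,0.4],[-0.0095,-0.004,0.15,0,0.4]]'; python3 - <<'E'
from h import *
st();go([.6202,.2517,.018],-5.3)
E
```

```text
t: 4.72
ee_pos: [0.6194, 0.2514, 0.0259]
eef_rot: [0.999, -0.043, -0.0, 0.0]
wrist_force: [0.4, -0.2, 0.5]
finger_gap: 0.0598
t 4.72 tcp [0.6194 0.2514 0.0259] yaw -4.98 z [-0.    -0.001 -1.   ] F [ 0.4 -0.2  0.5] gap 0.0598 j [-0.78  0.69  0.45  1.69 -0.38  0.85 -0.25]
rows: shift [ 0.0015 -0.0008  0.0159] turn 0.0035 dist mm 8
```

```bash
python3 -m handwheel '[[0.001,-0.001,0.016,0,0.2],[0.001,-0.001,0.016,0,0.2],[0.001,-0.001,0.016,0,-0.2],[0.001,-0.001,0.016,0,-0.6],[0.001,-0.001,0.016,0,-0.6],[0.001,-0.001,0.016,0,-0.6],[0.001,-0.001,0.016,0,-0.6]]' 70; python3 - <<'E'
from h import *
st()
E
```

```text
t: 5.3
ee_pos: [0.6202, 0.2524, 0.0191]
eef_rot: [0.999, -0.043, 0.0, -0.0]
wrist_force: [-0.8, 0.6, 3.4]
finger_gap: 0.025
t 5.30 tcp [0.6202 0.2524 0.0191] yaw -4.97 z [ 0.001  0.001 -1.   ] F [-0.8  0.6  3.4] gap 0.0250 j [-0.78  0.7   0.45  1.69 -0.39  0.84 -0.25]
```

```bash
python3 -m handwheel '[[0,0,-0.03,0,-0.6],[0,0,-0.07,0,-0.6],[0,0,-0.11,0,-0.6],[0,0,-0.16,0,-0.6],[0,0,-0.21,0,-0.6],[0,0,-0.25,0,-0.6],[0,0,-0.25,0,-0.6],[0,0,-0.25,0,-0.6]]' ; python3 - <<'E'
from h import *
st();grab('wrist','w4')
go([.6069,.0122,.125],4.3)
E
```

```text
t: 5.97
ee_pos: [0.6206, 0.2522, 0.1447]
eef_rot: [0.999, -0.043, 0.001, -0.001]
wrist_force: [-0.0, 0.9, -4.4]
finger_gap: 0.0254
t 5.97 tcp [0.6206 0.2522 0.1447] yaw -4.98 z [ 0.002  0.001 -1.   ] F [-0.   0.9 -4.4] gap 0.0254 j [-0.83  0.55  0.52  1.64 -0.3   1.03 -0.31]
rows: shift [0.0173 0.4797 0.0356] turn -0.1030 dist mm 241
```

View pics/w4.png

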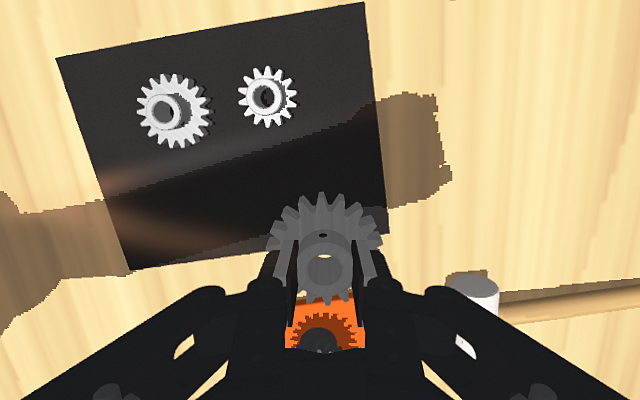

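The gear hangs level in the jaws at (323,255), and the small gear is still at (267,97). I'll lift it a bit more, then cross over the crank to the post.

```bash
python3 -m handwheel '[[0,0,-0.04,0,-0.6],[0,0.02,-0.08,0,-0.6],[0.005,0.06,-0.08,-0.02,-0.6],[0.01,0.12,-0.08,-0.05,-0.6],[0.015,0.18,-0.08,-0.08,-0.6],[0.017,0.24,-0.08,-0.1,-0.6],[0.017,0.30,-0.08,-0.103,-0.6],[0.017,0.36,-0.08,-0.103,-0.6],[0.017,0.42,-0.08,-0.103,-0.6],[0.017,0.46,-0.08,-0.103,-0.6]]' ; python3 -m handwheel '[[0,0.018,0,0,-0.6],[0,0.02,0,0,-0.6],[0,0.02,0,0,-0.6],[0,0.02,0,0,-0.6],[0,0.02,0,0,-0.6]]'; python3 - <<'E'
from h import *
st()
go([.6069,.0122,.105],4.3)
E
```

```text
t: 6.85
ee_pos: [0.6056, 0.0176, 0.1806]
eef_rot: [0.999, 0.036, -0.003, 0.001]
wrist_force: [0.1, -1.6, -2.3]
finger_gap: 0.0252
t: 7.27
ee_pos: [0.6092, 0.0156, 0.1827]
eef_rot: [0.999, 0.04, -0.0, -0.001]
wrist_force: [0.4, 0.8, -2.8]
finger_gap: 0.025
t 7.27 tcp [0.6092 0.0156 0.1827] yaw 4.55 z [-0.001  0.001 -1.   ] F [ 0.4  0.8 -2.8] gap 0.0250 j [-0.55  0.4   0.57  1.77 -0.25  1.05  0.19]
rows: shift [-0.005   0.0067  0.1554] turn 0.0028 dist mm 78
```

```bash
python3 -m handwheel '[[-0.005,0.005,0.04,0.003,-0.6],[-0.005,0.005,0.08,0.003,-0.6],[-0.005,0.005,0.12,0.003,-0.6],[-0.005,0.005,0.15,0.003,-0.6],[-0.005,0.005,0.155,0.003,-0.6],[-0.005,0.005,0.155,0.003,-0.6],[-0.005,0.005,0.155,0.003,-0.6],[-0.005,0.005,0.155,0.003,-0.6]]'; python3 - <<'E'
from h import *
s=st()
go([.6069,.0129,.072],4.3)
grab('wrist','w5');grab('scene','s5')
E
```

```text
t: 7.93
ee_pos: [0.6083, 0.0102, 0.1073]
eef_rot: [0.999, 0.036, 0.001, -0.0]
wrist_force: [-0.4, 0.2, -2.9]
finger_gap: 0.0249
t 7.93 tcp [0.6083 0.0102 0.1073] yaw 4.09 z [ 0.003  0.    -1.   ] F [-0.4  0.2 -2.9] gap 0.0249 j [-0.52  0.49  0.54  1.82 -0.31  0.91  0.24]
rows: shift [-0.0026 -0.0055  0.0706] turn -0.0024 dist mm 35
```

View pics/w5.png

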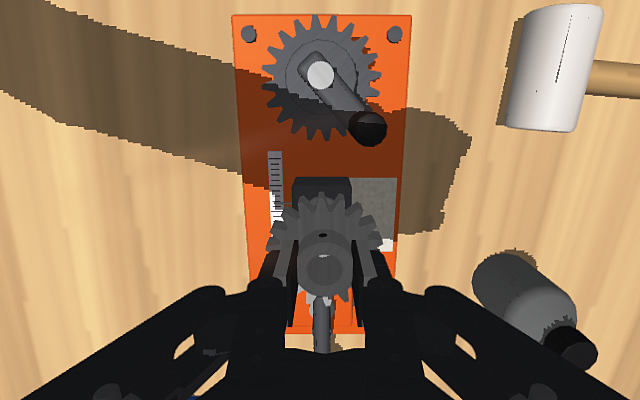

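The gear sits over the post head at (323,260) and the master is at (320,72) with its knob at (368,128). Next is a depth check of the gear's centre before lowering.

```bash
python3 - <<'E'
from h import *
c,p,d=load('w5');P=cloud(c,d).reshape(-1,3)
k=(abs(P[:,0]-.607)<.05)&(abs(P[:,1]-.012)<.04)
for lo,hi in((.095,.106),(.11,.125)):
    Q=P[k&(P[:,2]>lo)&(P[:,2]<hi)];Q=Q[np.hypot(Q[:,0]-.607,Q[:,1]-.012)<.035]
    print(len(Q),np.median(Q[:,2]) if len(Q) else 0,[np.round(x,4) for x in cv2.minEnclosingCircle(Q[:,:2].astype(np.float32))],'y',Q[:,1].max().round(4))
Q=P[(abs(P[:,2]-.0637)<.002)&(np.hypot(P[:,0]-.601,P[:,1]-.097)<.04)];print('master',[np.round(x,4) for x in cv2.minEnclosingCircle(Q[:,:2].astype(np.float32))])
Q=P[(abs(P[:,2]-.1203)<.002)&(np.hypot(P[:,0]-.6225,P[:,1]-.074)<.02)];print('knob',[np.round(x,4) for x in cv2.minEnclosingCircle(Q[:,:2].astype(np.float32))])
for ctr in((.601,.097),(.6012,.0965)): phase('w5',ctr,20,.0637,.0295,.034)
E
```

```text
3923 0.10180271129351806 [array([0.6091, 0.0095]), np.float64(0.0307)] y 0.0399
3132 0.11859747132109712 [array([0.6084, 0.0185]), np.float64(0.0263)] y 0.0245
master [array([0.6009, 0.0953]), np.float64(0.0333)]
knob [array([0.6226, 0.0745]), np.float64(0.0071)]
w5 n 759 conc 0.55 tooth phase deg 10.21 mod 18
w5 n 782 conc 0.67 tooth phase deg 10.15 mod 18
```

```bash
python3 -m handwheel '[[-0.004,-0.0055,0.01,0,-0.6],[-0.004,-0.0055,0.02,0,-0.6],[-0.004,-0.0055,0.03,0,-0.6],[-0.004,-0.0055,0.04,0,-0.6],[-0.004,-0.0055,0.04,0,-0.6],[-0.004,-0.0055,0.04,0,-0.6],[-0.004,-0.0055,0.04,0,-0.6]]'; python3 - <<'E'
from h import *
s=st()
go([.6061,.0129,.070],4.3)
E
```

```text
t: 8.62
ee_pos: [0.6045, 0.012, 0.0857]
eef_rot: [0.999, 0.035, -0.0, 0.0]
wrist_force: [0.3, -0.8, -2.2]
finger_gap: 0.0253
t 8.62 tcp [0.6045 0.012  0.0857] yaw 4.03 z [-0.001 -0.    -1.   ] F [ 0.3 -0.8 -2.2] gap 0.0253 j [-0.51  0.51  0.53  1.84 -0.33  0.88  0.24]
rows: shift [ 0.0034 -0.0015  0.0314] turn -0.0030 dist mm 16
```

```bash
python3 -m handwheel '[[0.002,-0.001,0.006,0,-0.6],[0.002,-0.001,0.014,0,-0.6],[0.002,-0.001,0.022,0,-0.6],[0.002,-0.001,0.03,0,-0.6],[0.002,-0.001,0.031,0,-0.6],[0.002,-0.001,0.031,0,-0.6]]'; python3 - <<'E'
from h import *
s=st()
go([.6061,.0129,.070],4.3)
E
```

```text
t: 9.12
ee_pos: [0.6054, 0.0126, 0.0699]
eef_rot: [0.999, 0.035, -0.0, 0.0]
wrist_force: [0.7, -0.4, -2.5]
finger_gap: 0.0253
t 9.12 tcp [0.6054 0.0126 0.0699] yaw 4.03 z [-0.001 -0.    -1.   ] F [ 0.7 -0.4 -2.5] gap 0.0253 j [-0.5   0.54  0.52  1.84 -0.34  0.85  0.25]
rows: shift [ 0.0015 -0.0004 -0.0003] turn -0.0031 dist mm 1
```

```bash
python3 -m handwheel '[[0.001,0,0,0,-0.1],[0.001,0,0,0,0.2],[0.001,0,0,0,0.2],[0.001,0,0,0,0.2],[0.001,0,-0.03,0,0.2],[0.001,0,-0.08,0,0.2],[0.001,0,-0.13,0,0.2],[0.001,0.05,-0.2,0,0.2],[0.001,0.1,-0.22,0,0.2],[0.001,0.15,-0.22,0,0.2]]'; python3 -m handwheel '[[0,0,0,0,0],[0,0,0,0,0],[0,0,0,0,0]]';python3 - <<'E'
from h import *
s=st()
grab('wrist','w6')
c,p,d=load('w6');P=cloud(c,d).reshape(-1,3)
q=np.hypot(P[:,0]-.607,P[:,1]-.0122)<.036
for lo,hi in((.058,.068),(.074,.086)):
    Q=P[q&(P[:,2]>lo)&(P[:,2]<hi)]
    print(len(Q),np.median(Q[:,2]) ,[np.round(x,4) for x in cv2.minEnclosingCircle(Q[:,:2].astype(np.float32))])
phase('w6',(.607,.0122),18,.0635,.0265,.0305)
phase('w6',(.601,.097),20,.0635,.0295,.034)
E
```

```text
t: 9.95
ee_pos: [0.6151, -0.0628, 0.1857]
eef_rot: [0.999, 0.036, 0.005, -0.0]
wrist_force: [0.9, 0.5, 0.9]
finger_gap: 0.0517
t: 10.2
ee_pos: [0.6112, -0.0613, 0.1802]
eef_rot: [0.999, 0.035, -0.0, -0.001]
wrist_force: [0.1, 0.7, 0.4]
finger_gap: 0.0426
t 10.20 tcp [ 0.6112 -0.0613  0.1802] yaw 4.03 z [-0.     0.001 -1.   ] F [0.1 0.7 0.4] gap 0.0426 j [-0.44  0.41  0.6   1.76 -0.26  1.05  0.32]
2789 0.06354726897719087 [array([0.606 , 0.0125]), np.float64(0.0303)]
850 0.08033990173205 [array([0.6061, 0.0123]), np.float64(0.0141)]
w6 n 385 conc 0.69 tooth phase deg 17.60 mod 20
w6 n 248 conc 0.52 tooth phase deg 11.06 mod 18
```

View pics/w6.png

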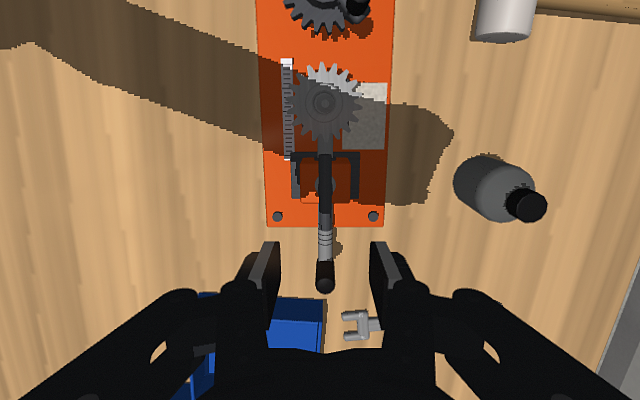

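The gear is seated on the post at (323,103) with its hub top at 80.3 mm. The T-handle runs along (325,190) and the slide knob is at (325,275). The gripper is almost over the T-handle.

```bash
python3 - <<'E'
from h import *
go([.6116,-.0545,.069],4.0)
E
python3 -m handwheel '[[0,-0.013,0.04,0,-0.3],[0,-0.013,0.08,0,-0.3],[0,-0.013,0.12,0,-0.3],[0,-0.013,0.14,0,-0.3],[0,-0.013,0.14,0,-0.3],[0,-0.013,0.14,0,-0.3],[0,-0.013,0.14,0,-0.3]]';python3 - <<'E'
from h import *
s=st()
go([.6116,-.0545,.069],4.0)
E
```

```text
rows: shift [ 0.0019 -0.0111  0.2217] turn 0.0015 dist mm 111
t: 10.83
ee_pos: [0.6119, -0.0552, 0.1113]
eef_rot: [0.999, 0.036, 0.001, 0.0]
wrist_force: [-0.2, -1.1, 1.2]
finger_gap: 0.0298
t 10.83 tcp [ 0.6119 -0.0552  0.1113] yaw 4.07 z [ 0.002 -0.    -1.   ] F [-0.2 -1.1  1.2] gap 0.0298 j [-0.42  0.5   0.56  1.81 -0.32  0.93  0.35]
rows: shift [-0.0006 -0.0015  0.0847] turn 0.0008 dist mm 42
```

```bash
python3 -m handwheel '[[0,-0.001,0.03,0,-0.3],[0,-0.001,0.06,0,-0.3],[0,-0.001,0.08,0,-0.3],[0,-0.001,0.085,0,-0.3],[0,-0.001,0.085,0,-0.3],[0,-0.001,0.085,0,-0.3],[0,-0.001,0.085,0,-0.9],[0,-0.001,0.085,0,-1],[0,-0.001,0.085,0,-1],[0,-0.001,0.085,0,-1]]' 60;python3 - <<'E'
from h import *
s=st()
E
```

```text
t: 11.67
ee_pos: [0.6112, -0.0552, 0.0691]
eef_rot: [0.999, 0.035, 0.0, -0.0]
wrist_force: [-2.9, 0.4, 5.3]
finger_gap: 0.0088
t 11.67 tcp [ 0.6112 -0.0552  0.0691] yaw 4.03 z [ 0.  0. -1.] F [-2.9  0.4  5.3] gap 0.0088 j [-0.4   0.55  0.53  1.82 -0.36  0.86  0.38]
```

```bash
python3 -m handwheel '[[0,0,0,-0.03,-1],[0,0,0,-0.08,-1],[0,0,0,-0.13,-1],[0,0,0,-0.18,-1],[0,0,0,-0.23,-1],[0,0,0,-0.28,-1],[0,0,0,-0.33,-1],[0,0,0,-0.38,-1],[0,0,0,-0.44,-1],[0,0,0,-0.5,-1]]' 80;python3 - <<'E'
from h import *
s=st();print(s['moment'])
E
```

```text
t: 12.5
ee_pos: [0.6109, -0.0554, 0.0691]
eef_rot: [0.909, 0.416, 0.0, -0.0]
wrist_force: [-4.0, -0.5, 7.1]
finger_gap: 0.0082
t 12.50 tcp [ 0.6109 -0.0554  0.0691] yaw 49.21 z [-0.  0. -1.] F [-4.  -0.5  7.1] gap 0.0082 j [-0.26  0.52  0.35  1.82 -0.23  0.84  1.06]
[ 0.03253893  0.64710476 -0.11749029]
```

```bash
python3 -m handwheel '[[0,0,0,-0.05,-1],[0,0,0,-0.1,-1],[0,0,0,-0.15,-1],[0,0,0,-0.2,-1],[0,0,0,-0.25,-1],[0,0,0,-0.3,-1],[0,0,0,-0.35,-1],[0,0,0,-0.4,-1],[0,0,0,-0.45,-1],[0,0,0,-0.5,-1]]' 80;python3 -m handwheel '[[0,0,0,0,-1],[0,0,0,0,-1],[0,0,0,0,-0.5],[0,0,0,0,-0.5],[0,0,0,0,-0.5],[0,0,-0.02,0,-0.5],[0,0,-0.06,0,-0.5],[0,0,-0.1,0,-0.5],[0,0,-0.1,0,-0.5],[0,0,-0.1,0,-0.5]]';python3 - <<'E'
from h import *
s=st();print(s['moment']);grab('wrist','w7');grab('scene','s7');grab('top','t7')
E
```

```text
t: 13.33
ee_pos: [0.6108, -0.0557, 0.0691]
eef_rot: [0.681, 0.732, -0.0, -0.0]
wrist_force: [-3.3, -0.8, 6.5]
finger_gap: 0.0078
t: 14.17
ee_pos: [0.6127, -0.055, 0.12]
eef_rot: [0.682, 0.732, 0.002, 0.002]
wrist_force: [0.0, 1.2, -0.3]
finger_gap: 0.0216
t 14.17 tcp [ 0.6127 -0.055   0.12  ] yaw 94.04 z [ 0.004  0.    -1.   ] F [ 0.   1.2 -0.3] gap 0.0216 j [-0.13  0.44  0.18  1.79 -0.1   0.92  1.74]
[ 0.02905277  0.01258592 -0.01399453]
```

View pics/w7.png

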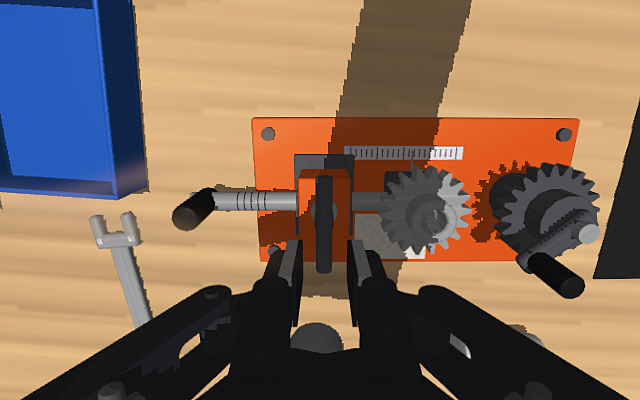

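View pics/s7.png

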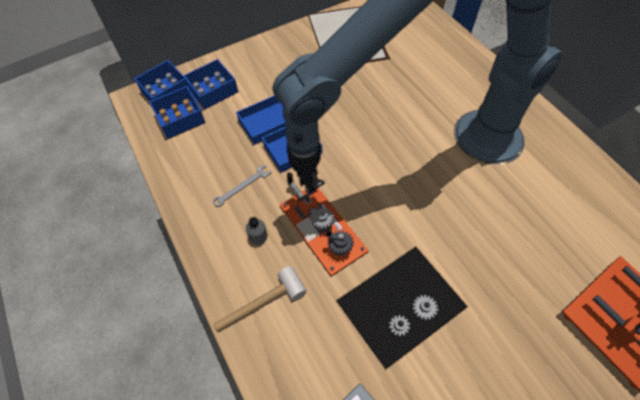

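The T-handle (322,225) now lies across the tester. The slide knob is at (195,210), the seated gear at (430,210), and its scale is undisturbed. The scene picture agrees. Next I'll check the bar's height at the knob.

```bash
python3 - <<'E'
from h import *
c,p,d=load('w7');P=cloud(c,d).reshape(-1,3)
e=np.array([-.0692,.9976]);x=np.array([.9976,.0692]);q=P[:,:2]-[.6176,-.1421];a=q@e;b=q@x
for s in np.arange(-.01,.07,.008):
    k=(a>s)&(a<s+.008)&(abs(b)<.02)
    Q=P[k];print('%.3f'%s,len(Q),'zmax %.4f'%np.percentile(Q[:,2],99))
s=st();go([.6176,-.1421,.048],94)
Q=P[(abs(P[:,2]-.0723)<.003)&(np.hypot(q[:,0],q[:,1])<.02)];print('knob',[np.round(v,4) for v in cv2.minEnclosingCircle(Q[:,:2].astype(np.float32))])
E
```

```text
-0.010 463 zmax 0.0739
-0.002 877 zmax 0.0738
0.006 759 zmax 0.0726
0.014 468 zmax 0.0405
0.022 977 zmax 0.2128
0.030 2465 zmax 0.2127
0.038 4963 zmax 0.2106
0.046 4700 zmax 0.1960
0.054 2325 zmax 0.2074
0.062 2524 zmax 0.2165
t 14.32 tcp [ 0.6101 -0.0548  0.117 ] yaw 94.04 z [-0.002  0.    -1.   ] F [-0.9  0.1  0.1] gap 0.0211 j [-0.13  0.44  0.18  1.79 -0.1   0.92  1.74]
rows: shift [-0.1752  0.0029  0.138 ] turn 0.0005 dist mm 112
knob [array([ 0.6176, -0.1422]), np.float64(0.0089)]
```

```bash
python3 -m handwheel '[[-0.06,0.003,0,0,-0.1],[-0.12,0.003,0,0,-0.1],[-0.17,0.003,0,0,-0.1],[-0.175,0.003,0,0,-0.1],[-0.175,0.003,0,0,-0.1],[-0.175,0.003,0,0,-0.1],[-0.175,0.003,0,0,-0.1]]';python3 - <<'E'
from h import *
s=st();go([.6176,-.1421,.049],94)
E
```

```text
t: 14.9
ee_pos: [0.6183, -0.1396, 0.117]
eef_rot: [0.681, 0.732, 0.0, -0.001]
wrist_force: [0.4, 0.6, -0.3]
finger_gap: 0.0384
t 14.90 tcp [ 0.6183 -0.1396  0.117 ] yaw 94.18 z [-0.002  0.002 -1.   ] F [ 0.4  0.6 -0.3] gap 0.0384 j [-0.    0.48  0.2   1.74 -0.12  0.94  1.89]
rows: shift [-0.0051 -0.0015  0.1359] turn 0.0020 dist mm 68
```

```bash
python3 -m handwheel '[[-0.005,-0.001,0.04,0.002,-0.1],[-0.005,-0.001,0.08,0.002,-0.1],[-0.005,-0.001,0.115,0.002,-0.1],[-0.005,-0.001,0.135,0.002,-0.1],[-0.005,-0.001,0.136,0.002,-0.1],[-0.005,-0.001,0.136,0.002,-0.1],[-0.005,-0.001,0.136,0.002,-0.1]]';python3 - <<'E'
from h import *
s=st();go([.6176,-.1421,.049],94)
E
```

```text
t: 15.48
ee_pos: [0.6192, -0.1441, 0.0508]
eef_rot: [0.683, 0.731, 0.001, 0.001]
wrist_force: [0.3, 0.2, -0.0]
finger_gap: 0.0385
t 15.48 tcp [ 0.6192 -0.1441  0.0508] yaw 93.91 z [ 0.002 -0.    -1.   ] F [ 0.3  0.2 -0. ] gap 0.0385 j [ 0.01  0.57  0.19  1.76 -0.14  0.83  1.91]
rows: shift [ 0.0043 -0.003   0.0036] turn -0.0010 dist mm 3
```

```bash
python3 -m handwheel '[[0.004,-0.003,0.002,0,-0.1],[0.004,-0.003,0.002,0,-0.4],[0.004,-0.003,0.002,0,-0.8],[0.004,-0.003,0.002,0,-0.8],[0.004,-0.003,0.002,0,-0.8],[0.004,-0.003,0.002,0,-0.8]]' 60;python3 - <<'E'
from h import *
s=st();go(s['ee_pos']+.0277*np.array([-.0692,.9976,0]))
E
```

```text
t: 15.98
ee_pos: [0.6173, -0.1431, 0.0501]
eef_rot: [0.683, 0.73, 0.0, 0.001]
wrist_force: [-1.4, -0.9, 5.4]
finger_gap: 0.0157
t 15.98 tcp [ 0.6173 -0.1431  0.0501] yaw 93.84 z [ 0.001 -0.    -1.   ] F [-1.4 -0.9  5.4] gap 0.0157 j [ 0.01  0.56  0.19  1.77 -0.14  0.82  1.91]
rows: shift [ 0.0554 -0.0001 -0.    ] turn 0.0000 dist mm 28
```

```bash
python3 -m handwheel '[[0.005,0,0,0,-0.8],[0.01,0,0,0,-0.8],[0.016,0,0,0,-0.8],[0.022,0,0,0,-0.8],[0.028,0,0,0,-0.8],[0.033,0,0,0,-0.8],[0.038,0,0,0,-0.8],[0.041,0,0,0,-0.8],[0.041,0,0,0,-0.8],[0.041,0,0,0,-0.8]]';python3 - <<'E'
from h import *
s=st();print(s['moment'].round(2))
E
python3 -m handwheel '[[0.002,0,0,0,-0.8],[0.004,0,0,0,-0.8],[0.006,0,0,0,-0.8],[0.008,0,0,0,-0.8],[0.01,0,0,0,-0.8],[0.012,0,0,0,-0.8],[0.012,0,0,0,-0.8],[0.012,0,0,0,-0.8]]';python3 - <<'E'
from h import *
s=st();print((s['ee_pos']-[.6173,-.1431,.0501])@[-.0692,.9976,0])
grab('wrist','w8')
E
```

```text
t: 16.82
ee_pos: [0.6159, -0.1236, 0.05]
eef_rot: [0.683, 0.73, -0.0, 0.001]
wrist_force: [-1.6, -0.9, 6.8]
finger_gap: 0.0158
t 16.82 tcp [ 0.6159 -0.1236  0.05  ] yaw 93.81 z [ 0.002 -0.001 -1.   ] F [-1.6 -0.9  6.8] gap 0.0158 j [-0.02  0.55  0.19  1.78 -0.13  0.82  1.87]
[-0.37  0.3   0.05]
t: 17.48
ee_pos: [0.6155, -0.1182, 0.05]
eef_rot: [0.683, 0.73, -0.0, 0.001]
wrist_force: [-1.2, -2.3, 6.6]
finger_gap: 0.016
t 17.48 tcp [ 0.6155 -0.1182  0.05  ] yaw 93.78 z [ 0.002 -0.002 -1.   ] F [-1.2 -2.3  6.6] gap 0.0160 j [-0.03  0.55  0.19  1.79 -0.13  0.81  1.86]
0.025004918725704452
```

View pics/w8.png

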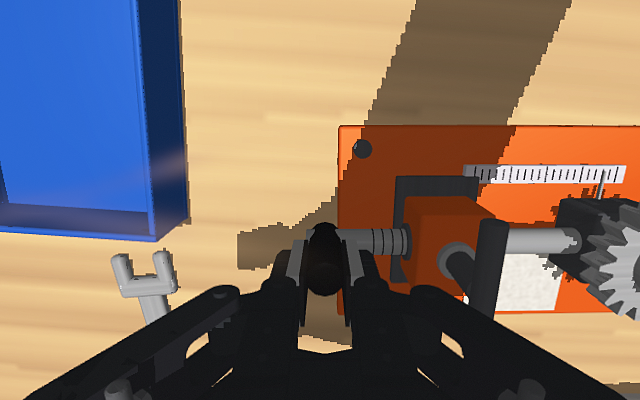

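The knob is gripped at (324,258) and the bar has advanced 25 mm with only about 2 N against it, so the teeth are interleaving. I'll continue.

```bash
python3 -m handwheel '[[0.001,0,0,0,-0.8],[0.002,0,0,0,-0.8],[0.003,0,0,0,-0.8],[0.004,0,0,0,-0.8],[0.004,0,0,0,-0.8],[0.004,0,0,0,-0.8]]';python3 - <<'E'
from h import *
s=st();print((s['ee_pos']-[.6173,-.1431,.0501])@[-.0692,.9976,0])
E
python3 -m handwheel '[[0.001,0,0,0,-0.8],[0.002,0,0,0,-0.8],[0.003,0,0,0,-0.8],[0.003,0,0,0,-0.8],[0.003,0,0,0,-0.8]]';python3 - <<'E'
from h import *
s=st();print((s['ee_pos']-[.6173,-.1431,.0501])@[-.0692,.9976,0])
E
```

```text
t: 18.03
ee_pos: [0.6154, -0.1168, 0.05]
eef_rot: [0.683, 0.73, -0.0, 0.002]
wrist_force: [-1.2, -3.4, 5.5]
finger_gap: 0.0161
t 18.03 tcp [ 0.6154 -0.1168  0.05  ] yaw 93.77 z [ 0.002 -0.003 -1.   ] F [-1.2 -3.4  5.5] gap 0.0161 j [-0.03  0.55  0.19  1.79 -0.13  0.81  1.86]
0.026372196555023052
t: 18.45
ee_pos: [0.6154, -0.1163, 0.0501]
eef_rot: [0.684, 0.73, -0.001, 0.002]
wrist_force: [-1.0, -4.1, 6.6]
finger_gap: 0.0162
t 18.45 tcp [ 0.6154 -0.1163  0.0501] yaw 93.74 z [ 0.002 -0.004 -1.   ] F [-1.  -4.1  6.6] gap 0.0162 j [-0.03  0.55  0.19  1.79 -0.13  0.81  1.86]
0.026836718692832537
```

```bash
python3 -m handwheel '[[0.001,0,0,0,-0.8],[0.002,0,0,0,-0.8],[0.003,0,0,0,-0.8],[0.004,0,0,0,-0.8],[0.005,0,0,0,-0.8],[0.006,0,0,0,-0.8],[0.006,0,0,0,-0.8],[0.006,0,0,0,-0.8],[0.006,0,0,0,-0.8]]';python3 - <<'E'
from h import *
s=st();print((s['ee_pos']-[.6173,-.1431,.0501])@[-.0692,.9976,0])
grab('top','t8');grab('scene','s8')
for n in('t8','s8'):
    c,p,d=load(n);P=cloud(c,d).reshape(-1,3)
    Q=P[(abs(P[:,2]-.08)<.004)&(np.hypot(P[:,0]-.605,P[:,1]-.040)<.03)];print(n,len(Q),Q.mean(0) if len(Q) else 0,[np.round(v,4) for v in cv2.minEnclosingCircle(Q[:,:2].astype(np.float32))] if len(Q)>3 else 0)
E
```

```text
t: 19.2
ee_pos: [0.6153, -0.1159, 0.0501]
eef_rot: [0.684, 0.729, -0.001, 0.003]
wrist_force: [0.5, -7.3, 4.7]
finger_gap: 0.0159
t 19.20 tcp [ 0.6153 -0.1159  0.0501] yaw 93.65 z [ 0.003 -0.007 -1.   ] F [ 0.5 -7.3  4.7] gap 0.0159 j [-0.04  0.55  0.19  1.79 -0.13  0.81  1.85]
0.027265439596144195
t8 66 [0.6033156  0.03587074 0.07949579] [array([0.6041, 0.0364]), np.float64(0.0142)]
s8 65 [0.60418103 0.03673032 0.07995773] [array([0.6041, 0.037 ]), np.float64(0.0146)]
```

```bash
python3 -m handwheel '[[0.002,0,0,0,-0.8],[0.004,0,0,0,-0.8],[0.006,0,0,0,-0.8],[0.008,0,0,0,-0.8],[0.01,0,0,0,-0.8],[0.01,0,0,0,-0.8],[0.01,0,0,0,-0.8],[0.01,0,0,0,-0.8],[0.01,0,0,0,-0.8]]';python3 - <<'E'
from h import *
s=st();print((s['ee_pos']-[.6173,-.1431,.0501])@[-.0692,.9976,0])
E
```

```text
t: 20.05
ee_pos: [0.6153, -0.1156, 0.0501]
eef_rot: [0.685, 0.728, -0.003, 0.006]
wrist_force: [2.2, -12.5, 1.4]
finger_gap: 0.016
t 20.05 tcp [ 0.6153 -0.1156  0.0501] yaw 93.51 z [ 0.005 -0.012 -1.   ] F [  2.2 -12.5   1.4] gap 0.0160 j [-0.04  0.55  0.2   1.79 -0.13  0.81  1.84]
0.027620253497409944
```

```bash
python3 -m handwheel '[[-0.006,0,0,0,-0.8],[-0.01,0,0,0,-0.8],[-0.01,0,0,0,-0.8],[-0.01,0,0,0,-0.8],[-0.01,0,0,0,-0.5],[-0.01,0,0,0,-0.2],[-0.01,0,0,0,-0.1],[-0.01,0,0,0,-0.1],[-0.01,0,0,0,-0.1]]';python3 - <<'E'
from h import *
s=st()
go([.60,.02,.23],94)
E
```

```text
t: 20.8
ee_pos: [0.6139, -0.1079, 0.0481]
eef_rot: [0.682, 0.731, 0.0, -0.001]
wrist_force: [0.2, 0.6, 0.1]
finger_gap: 0.0385
t 20.80 tcp [ 0.6139 -0.1079  0.0481] yaw 93.96 z [-0.002  0.002 -1.   ] F [0.2 0.6 0.1] gap 0.0385 j [-0.04  0.55  0.18  1.79 -0.13  0.81  1.85]
rows: shift [ 0.2578 -0.0105 -0.3634] turn -0.0004 dist mm 223
```

```bash
python3 -m handwheel '[[-0.006,0,-0.05,0,-0.1],[-0.006,0,-0.12,0,-0.1],[-0.006,0,-0.19,0,-0.1],[0.05,0,-0.26,0,-0.1],[0.12,-0.01,-0.33,0,-0.1],[0.19,-0.01,-0.36,0,-0.1],[0.25,-0.01,-0.36,0,-0.1],[0.25,-0.01,-0.36,0,-0.1],[0.25,-0.01,-0.36,0,-0.1],[0.25,-0.01,-0.36,0,-0.1]]';python3 - <<'E'
from h import *
s=st()
grab('wrist','w9')
c,p,d=load('w9');P=cloud(c,d).reshape(-1,3)
for n,ctr,r,lo,hi in(('hub',(.605,.038),.025,.076,.084),('gear',(.605,.038),.032,.060,.067),('mknob',(.6226,.0745),.02,.117,.124),('sknob',(.6155,-.115),.02,.068,.077),('master',(.601,.097),.036,.06,.067)):
    Q=P[(np.hypot(P[:,0]-ctr[0],P[:,1]-ctr[1])<r)&(P[:,2]>lo)&(P[:,2]<hi)]
    if len(Q)>5: print(n,len(Q),[np.round(v,4) for v in cv2.minEnclosingCircle(Q[:,:2].astype(np.float32))])
E
```

```text
t: 21.63
ee_pos: [0.6004, 0.0152, 0.2283]
eef_rot: [0.682, 0.731, -0.001, -0.0]
wrist_force: [-0.5, -1.1, -0.6]
finger_gap: 0.0384
t 21.63 tcp [0.6004 0.0152 0.2283] yaw 93.97 z [-0.001 -0.    -1.   ] F [-0.5 -1.1 -0.6] gap 0.0384 j [-0.24  0.29  0.17  1.73 -0.05  1.12  1.59]
hub 497 [array([0.6048, 0.039 ]), np.float64(0.0142)]
gear 1663 [array([0.605 , 0.0395]), np.float64(0.0306)]
mknob 214 [array([0.6218, 0.0738]), np.float64(0.0069)]
sknob 253 [array([ 0.6158, -0.114 ]), np.float64(0.0088)]
master 1570 [array([0.601 , 0.0948]), np.float64(0.034)]
```

View pics/w9.png

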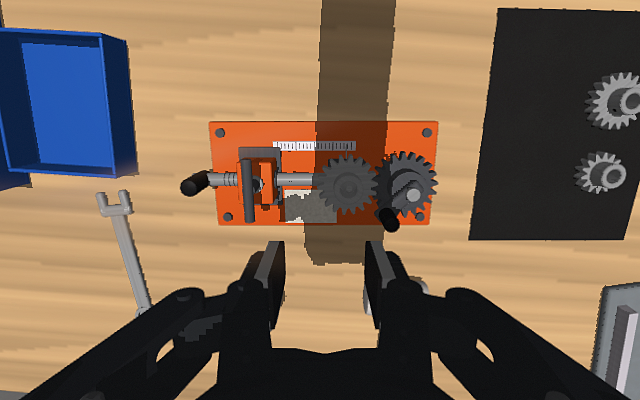

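```bash
cat >> h.py <<'E'
def circ(P,ctr,r,lo,hi):
    Q=P[(np.hypot(P[:,0]-ctr[0],P[:,1]-ctr[1])<r)&(P[:,2]>lo)&(P[:,2]<hi)]
    if len(Q)<6: return None
    (x,y),rr=cv2.minEnclosingCircle(Q[:,:2].astype(np.float32));return np.round([x,y,rr],4)
E
python3 -m handwheel '[[-0.05,0.04,0,0,-0.1],[-0.05,0.04,0,0,-0.1],[-0.05,0.04,0,0,-0.1],[-0.05,0.04,0,0,-0.1],[-0.05,0.04,0,0,-0.1]]';python3 - <<'E'
from h import *
s=st()
for i in range(3):
    c,p,d=grab('wrist',f'w10_{i}');P=cloud(c,d).reshape(-1,3)
    for n,ctr,r,lo,hi in(('hub',(.605,.038),.025,.076,.084),('gear',(.605,.038),.032,.060,.067),('mknob',(.6226,.0745),.02,.117,.124),('sknob',(.6155,-.115),.02,.068,.077),('shaft',(.601,.097),.012,.094,.12),('tbar',(.6115,-.0545),.035,.083,.095)):
        print(n,circ(P,ctr,r,lo,hi),end=' ')
    print()
im=cv2.imread('pics/w10_0.png')[100:260,180:480];cv2.imwrite('pics/w10c.png',cv2.resize(im,None,fx=2.6,fy=2.6,interpolation=cv2.INTER_CUBIC))
E
```

```text
t: 22.1
ee_pos: [0.622, -0.0093, 0.2282]
eef_rot: [0.683, 0.73, -0.0, -0.001]
wrist_force: [-0.3, -0.1, 0.0]
finger_gap: 0.0386
t 22.10 tcp [ 0.622  -0.0093  0.2282] yaw 93.80 z [-0.001  0.    -1.   ] F [-0.3 -0.1  0. ] gap 0.0386 j [-0.2   0.34  0.18  1.68 -0.07  1.14  1.64]
hub [0.6049 0.0391 0.0142] gear [0.6048 0.0395 0.0306] mknob [0.622  0.0739 0.0071] sknob [ 0.6156 -0.1146  0.0092] shaft [0.6021 0.0948 0.0058] tbar [ 0.6115 -0.0541  0.0302] 
hub [0.605  0.0389 0.0143] gear [0.6045 0.0395 0.0306] mknob [0.6227 0.0739 0.0068] sknob [ 0.6164 -0.1144  0.0089] shaft [0.6015 0.0951 0.006 ] tbar [ 0.6116 -0.0546  0.0301] 
hub [0.6049 0.039  0.0143] gear [0.6049 0.0395 0.0305] mknob [0.6223 0.0741 0.007 ] sknob [ 0.6156 -0.1145  0.009 ] shaft [0.6013 0.0949 0.0059] tbar [ 0.6118 -0.0547  0.03  ]
```

View pics/w10c.png

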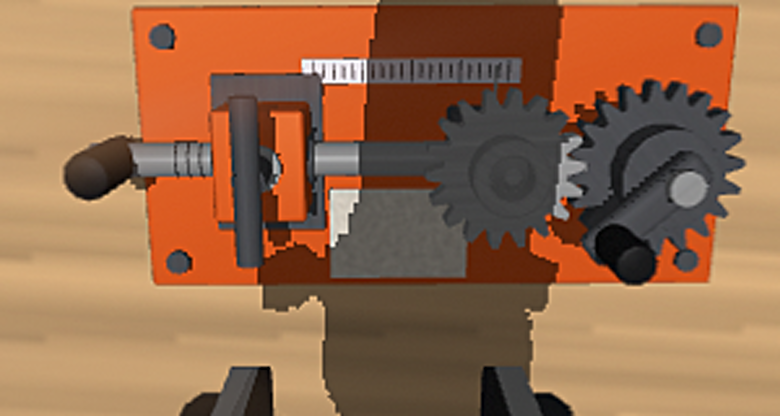

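The crop shows the teeth fully interleaved, with the gear at (505,175) and the master's shaft at (688,188). The measured master axis is y≈0.095, so the bar did not start exactly at 0 and the pair is now bottomed (gear about 56 mm from the master, post about 55.2). I'll draw the post back about 1.8 mm to reach 57.

```bash
python3 - <<'E'
from h import *
go([.6158,-.1145,.11],94)
E
python3 -m handwheel '[[-0.06,0,0,0,-0.1],[-0.12,0.0,0.04,0,-0.1],[-0.18,0.005,0.1,0,-0.1],[-0.21,0.005,0.17,0,-0.1],[-0.21,0.005,0.22,0,-0.1],[-0.21,0.005,0.235,0,-0.1],[-0.21,0.005,0.235,0,-0.1],[-0.21,0.005,0.235,0,-0.1]]'
python3 - <<'E'
from h import *
st();go([.6158,-.1145,.050],94)
E
```

```text
rows: shift [-0.2109 -0.0272  0.2373] turn -0.0011 dist mm 159
t: 22.92
ee_pos: [0.6329, -0.1119, 0.112]
eef_rot: [0.682, 0.731, 0.001, -0.0]
wrist_force: [0.6, -0.2, 1.3]
finger_gap: 0.0386
t 22.92 tcp [ 0.6329 -0.1119  0.112 ] yaw 93.99 z [ 0.001  0.001 -1.   ] F [ 0.6 -0.2  1.3] gap 0.0386 j [-0.05  0.5   0.21  1.72 -0.12  0.94  1.84]
rows: shift [-0.0029 -0.0346  0.124 ] turn -0.0002 dist mm 64
```

```bash
python3 -m handwheel '[[-0.003,-0.035,0,0,-0.1],[-0.003,-0.035,0,0,-0.1],[-0.003,-0.035,0.04,0,-0.1],[-0.003,-0.035,0.08,0,-0.1],[-0.003,-0.035,0.115,0,-0.1],[-0.003,-0.035,0.124,0,-0.1],[-0.003,-0.035,0.124,0,-0.1],[-0.003,-0.035,0.124,0,-0.1]]'
python3 - <<'E'
from h import *
st();go([.6158,-.1145,.050],94)
E
```

```text
t: 23.58
ee_pos: [0.6164, -0.116, 0.0509]
eef_rot: [0.683, 0.731, 0.001, 0.001]
wrist_force: [-0.2, -1.2, 0.3]
finger_gap: 0.0385
t 23.58 tcp [ 0.6164 -0.116   0.0509] yaw 93.90 z [ 0.003 -0.    -1.   ] F [-0.2 -1.2  0.3] gap 0.0385 j [-0.03  0.55  0.19  1.79 -0.14  0.82  1.87]
rows: shift [ 0.0031 -0.0011  0.0018] turn -0.0011 dist mm 2
```

```bash
python3 -m handwheel '[[0.002,-0.001,0.001,0,-0.1],[0.002,-0.001,0.001,0,-0.4],[0.002,-0.001,0.001,0,-0.8],[0.002,-0.001,0.001,0,-0.8],[0.002,-0.001,0.001,0,-0.8],[0.002,-0.001,0.001,0,-0.8]]' 60
python3 - <<'E'
from h import *
s=st();print((s['ee_pos']-[.6173,-.1431,.0501])@[-.0692,.9976,0])
E
```

```text
t: 24.08
ee_pos: [0.6155, -0.1161, 0.0504]
eef_rot: [0.683, 0.73, 0.001, 0.001]
wrist_force: [-0.1, -0.7, 6.2]
finger_gap: 0.0154
t 24.08 tcp [ 0.6155 -0.1161  0.0504] yaw 93.84 z [ 0.003 -0.001 -1.   ] F [-0.1 -0.7  6.2] gap 0.0154 j [-0.03  0.55  0.19  1.79 -0.14  0.81  1.87]
0.027101683355207806
```

```bash
python3 -m handwheel '[[-0.001,0,0,0,-0.8],[-0.002,0,0,0,-0.8],[-0.003,0,0,0,-0.8],[-0.004,0,0,0,-0.8],[-0.004,0,0,0,-0.8],[-0.004,0,0,0,-0.8]]'
python3 - <<'E'
from h import *
s=st();print((s['ee_pos']-[.6173,-.1431,.0501])@[-.0692,.9976,0])
E
```

```text
t: 24.58
ee_pos: [0.6155, -0.1163, 0.0504]
eef_rot: [0.683, 0.731, 0.001, 0.0]
wrist_force: [-1.3, 1.1, 6.7]
finger_gap: 0.0156
t 24.58 tcp [ 0.6155 -0.1163  0.0504] yaw 93.88 z [ 0.002  0.001 -1.   ] F [-1.3  1.1  6.7] gap 0.0156 j [-0.03  0.55  0.19  1.79 -0.14  0.82  1.87]
0.026875061997615433
```

```bash
python3 -m handwheel '[[-0.001,0,0,0,-0.8],[-0.002,0,0,0,-0.8],[-0.003,0,0,0,-0.8],[-0.003,0,0,0,-0.8],[-0.003,0,0,0,-0.8]]'
python3 - <<'E'
from h import *
s=st();print((s['ee_pos']-[.6173,-.1431,.0501])@[-.0692,.9976,0])
E
```

```text
t: 25.0
ee_pos: [0.6156, -0.1173, 0.0504]
eef_rot: [0.683, 0.731, 0.001, -0.0]
wrist_force: [-1.1, 2.0, 7.5]
finger_gap: 0.0161
t 25.00 tcp [ 0.6156 -0.1173  0.0504] yaw 93.91 z [ 0.002  0.002 -1.   ] F [-1.1  2.   7.5] gap 0.0161 j [-0.03  0.55  0.19  1.79 -0.14  0.82  1.87]
0.025907384909099617
```

```bash
python3 -m handwheel '[[-0.0006,0,0,0,-0.8],[-0.0006,0,0,0,-0.8],[-0.0006,0,0,0,-0.8]]'
python3 - <<'E'
from h import *
s=st();print((s['ee_pos']-[.6173,-.1431,.0501])@[-.0692,.9976,0])
E
python3 -m handwheel '[[0.0035,0,0,0,-0.8],[0.0035,0,0,0,-0.6],[0.0035,0,0,0,-0.4],[0.0035,0,0,0,-0.1],[0.0035,0,0,0,-0.1]]'
python3 - <<'E'
from h import *
st()
E
```

```text
t: 25.25
ee_pos: [0.6156, -0.1175, 0.0504]
eef_rot: [0.683, 0.731, 0.001, -0.0]
wrist_force: [-2.5, 2.3, 7.1]
finger_gap: 0.0162
t 25.25 tcp [ 0.6156 -0.1175  0.0504] yaw 93.90 z [ 0.002  0.002 -1.   ] F [-2.5  2.3  7.1] gap 0.0162 j [-0.03  0.55  0.19  1.79 -0.14  0.82  1.87]
0.02567431639775597
t: 25.67
ee_pos: [0.6137, -0.1172, 0.0482]
eef_rot: [0.683, 0.73, -0.0, -0.001]
wrist_force: [0.0, 0.1, -0.3]
finger_gap: 0.0386
t 25.67 tcp [ 0.6137 -0.1172  0.0482] yaw 93.85 z [-0.001  0.    -1.   ] F [ 0.   0.1 -0.3] gap 0.0386 j [-0.03  0.55  0.19  1.79 -0.14  0.81  1.87]
```

Now up for a precise look at the setting before clamping.

```bash
python3 -m handwheel '[[0,0,-0.05,0,-0.1],[0,0,-0.12,0,-0.1],[0,0,-0.19,0,-0.1],[0.05,0,-0.25,0,-0.1],[0.12,0.01,-0.25,0,-0.1],[0.19,0.01,-0.25,0,-0.1],[0.22,0.02,-0.25,0,-0.1],[0.22,0.02,-0.25,0,-0.1],[0.22,0.02,-0.25,0,-0.1],[0.22,0.02,-0.25,0,-0.1]]';python3 - <<'E'
from h import *
s=st()
for i in range(4):
    c,p,d=grab('wrist',f'w11_{i}');P=cloud(c,d).reshape(-1,3)
    for n,ctr,r,lo,hi in(('hub',(.605,.038),.025,.076,.084),('gear',(.605,.038),.032,.060,.067),('mknob',(.6226,.0745),.02,.117,.124),('sknob',(.6155,-.115),.02,.068,.077),('shaft',(.601,.097),.012,.094,.12),('tbar',(.6115,-.0545),.035,.083,.095)):
        print(n,circ(P,ctr,r,lo,hi),end=' ')
    Q=P[(np.hypot(P[:,0]-.601,P[:,1]-.096)<.012)&(P[:,2]>.09)];print('shaft z',np.percentile(Q[:,2],[5,50,95]).round(4))
    print('head',cv2.minAreaRect(P[(abs(P[:,2]-.046)<.003)&(abs(P[:,0]-.605)<.025)&(abs(P[:,1]-.037)<.03)][:,:2].astype(np.float32)))
E
```

```text
t: 26.5
ee_pos: [0.6165, -0.0088, 0.1733]
eef_rot: [0.683, 0.73, -0.001, 0.0]
wrist_force: [-0.6, -0.3, -0.7]
finger_gap: 0.0382
t 26.50 tcp [ 0.6165 -0.0088  0.1733] yaw 93.77 z [-0.001 -0.002 -1.   ] F [-0.6 -0.3 -0.7] gap 0.0382 j [-0.2   0.38  0.18  1.74 -0.08  1.03  1.65]
hub [0.6048 0.0376 0.0143] gear [0.6049 0.0387 0.0314] mknob [0.6233 0.0732 0.0067] sknob [ 0.6157 -0.1157  0.0088] shaft [0.6006 0.095  0.0065] tbar [ 0.6116 -0.0545  0.0303] shaft z [0.0901 0.0956 0.0974]
head ((0.5859626531600952, 0.03659150004386902), (0.004268773831427097, 0.038988158106803894), 9.5543851852417)
hub [0.6051 0.0374 0.0144] gear [0.6051 0.0387 0.0314] mknob [0.6225 0.0739 0.0073] sknob [ 0.6155 -0.1158  0.009 ] shaft [0.6018 0.0946 0.0063] tbar [ 0.6116 -0.0543  0.0303] shaft z [0.0902 0.0953 0.0975]
head ((0.5876429677009583, 0.03676881641149521), (0.00429786741733551, 0.03899824246764183), 3.994371175765991)
hub [0.6051 0.0377 0.0145] gear [0.6046 0.0388 0.0313] mknob [0.6223 0.0737 0.0067] sknob [ 0.6157 -0.1154  0.0088] shaft [0.6011 0.095  0.0065] tbar [ 0.6119 -0.0548  0.0305] shaft z [0.0903 0.0956 0.0975]
head ((0.5871066451072693, 0.03696022927761078), (0.0034417081624269485, 0.0382077656686306), 4.715828895568848)
hub [0.605  0.0375 0.0142] gear [0.6049 0.0387 0.0313] mknob [0.6218 0.0735 0.0071] sknob [ 0.6156 -0.1157  0.0088] shaft [0.601  0.0949 0.0064] tbar [ 0.6116 -0.0543  0.0302] shaft z [0.0902 0.0956 0.0975]
head ((0.586349368095398, 0.036391839385032654), (0.0035090979654341936, 0.03845103085041046), 7.802929401397705)
```

View pics/w11_3.png

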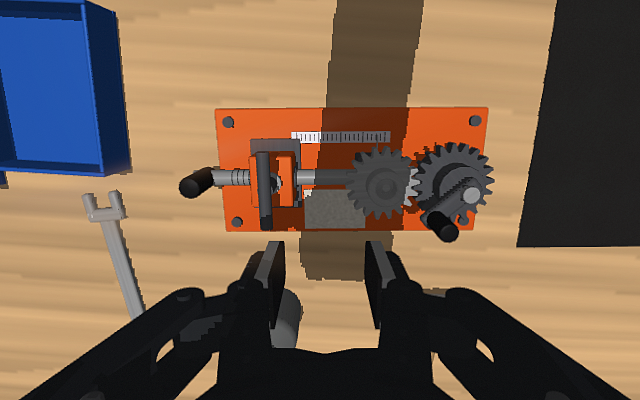

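The picture shows the gear (385,185) meshed with the master (455,180). My estimates put the post-to-master distance at about 56.9 mm, so I'll clamp now.

```bash
python3 - <<'E'
from h import *
go([.6116,-.0545,.069],94)
E
python3 -m handwheel '[[-0.05,0.016,0,0,-0.3],[-0.091,0.016,0,0,-0.3],[-0.091,0.016,0.04,0,-0.3],[-0.091,0.016,0.08,0,-0.3],[-0.091,0.016,0.12,0,-0.3],[-0.091,0.016,0.12,0,-0.3],[-0.091,0.016,0.12,0,-0.3],[-0.091,0.016,0.12,0,-0.3]]';python3 - <<'E'
from h import *
st();go([.6116,-.0545,.069],94)
E
```

```text
rows: shift [-0.0891 -0.0159  0.2093] turn -0.0038 dist mm 114
t: 27.37
ee_pos: [0.6287, -0.0526, 0.1148]
eef_rot: [0.683, 0.73, 0.0, 0.001]
wrist_force: [0.5, 0.6, 0.1]
finger_gap: 0.0302
t 27.37 tcp [ 0.6287 -0.0526  0.1148] yaw 93.81 z [ 0.001 -0.    -1.   ] F [0.5 0.6 0.1] gap 0.0302 j [-0.13  0.47  0.19  1.75 -0.11  0.93  1.74]
rows: shift [-0.0016 -0.0345  0.0915] turn -0.0021 dist mm 49
```

```bash
python3 -m handwheel '[[-0.002,-0.034,0,0,-0.3],[-0.002,-0.034,0,0,-0.3],[-0.002,-0.034,0.03,0,-0.3],[-0.002,-0.034,0.06,0,-0.3],[-0.002,-0.034,0.085,0,-0.3],[-0.002,-0.034,0.091,0,-0.3],[-0.002,-0.034,0.091,0,-0.3],[-0.002,-0.034,0.091,0,-0.3]]';python3 - <<'E'
from h import *
st();go([.6116,-.0545,.069],94)
E
```

```text
t: 28.03
ee_pos: [0.6117, -0.0541, 0.0688]
eef_rot: [0.683, 0.73, 0.0, 0.0]
wrist_force: [0.5, 0.4, -0.1]
finger_gap: 0.0299
t 28.03 tcp [ 0.6117 -0.0541  0.0688] yaw 93.85 z [ 0.001 -0.    -1.   ] F [ 0.5  0.4 -0.1] gap 0.0299 j [-0.12  0.51  0.18  1.81 -0.12  0.84  1.75]
rows: shift [-0.0008 -0.0003 -0.0004] turn -0.0016 dist mm 0
```

```bash
python3 -m handwheel '[[-0.001,0,0,0,-0.6],[-0.001,0,0,0,-1],[-0.001,0,0,0,-1],[-0.001,0,0,0,-1],[-0.001,0,0,0.05,-1],[-0.001,0,0,0.1,-1],[-0.001,0,0,0.15,-1],[-0.001,0,0,0.2,-1],[-0.001,0,0,0.25,-1],[-0.001,0,0,0.3,-1]]' 80
python3 -m handwheel '[[0,0,0,0.05,-1],[0,0,0,0.1,-1],[0,0,0,0.15,-1],[0,0,0,0.2,-1],[0,0,0,0.25,-1],[0,0,0,0.3,-1],[0,0,0,0.35,-1],[0,0,0,0.4,-1],[0,0,0,0.45,-1],[0,0,0,0.5,-1]]'
python3 - <<'E'
from h import *
s=st();print(s['moment'].round(2));go([.6116,-.0545,.069],4)
E
```

```text
t: 28.87
ee_pos: [0.6122, -0.0561, 0.0696]
eef_rot: [0.836, 0.549, 0.001, 0.001]
wrist_force: [0.2, -2.4, 4.5]
finger_gap: 0.0082
t: 29.7
ee_pos: [0.6116, -0.0568, 0.0697]
eef_rot: [0.982, 0.187, 0.0, 0.001]
wrist_force: [-1.4, -3.0, 4.7]
finger_gap: 0.0078
t 29.70 tcp [ 0.6116 -0.0568  0.0697] yaw 21.61 z [ 0.001 -0.002 -1.   ] F [-1.4 -3.   4.7] gap 0.0078 j [-0.35  0.54  0.47  1.82 -0.31  0.85  0.65]
[-0.67  0.34  0.23]
rows: shift [ 0.0016 -0.0042  0.0013] turn 0.1957 dist mm 2
```

```bash
python3 -m handwheel '[[0,0,0,0.04,-1],[0,0,0,0.08,-1],[0,0,0,0.12,-1],[0,0,0,0.16,-1],[0,0,0,0.2,-1],[0,0,0,0.225,-1],[0,0,0,0.225,-1],[0,0,0,0.225,-1]]'
python3 - <<'E'
from h import *
s=st();print(s['moment'].round(2));
E
```

```text
t: 30.37
ee_pos: [0.6113, -0.0568, 0.0697]
eef_rot: [1.0, 0.014, 0.0, 0.001]
wrist_force: [-1.5, -3.7, 5.3]
finger_gap: 0.0079
t 30.37 tcp [ 0.6113 -0.0568  0.0697] yaw 1.64 z [ 0.    -0.003 -1.   ] F [-1.5 -3.7  5.3] gap 0.0079 j [-0.41  0.56  0.55  1.82 -0.37  0.86  0.34]
[-0.67  0.53  0.34]
```

```bash
python3 -m handwheel '[[0,0,0,0,-0.6],[0,0,0,0,-0.3],[0,0,0,0,-0.3],[0,0,-0.03,0,-0.3],[0,0,-0.08,0,-0.3],[0,0.03,-0.14,0,-0.3],[0,0.06,-0.2,0,-0.3],[0,0.06,-0.22,0,-0.3],[0,0.06,-0.22,0,-0.3],[0,0.06,-0.22,0,-0.3]]'
cat > m.py <<'E'
from h import *
import sys
s=st();n=sys.argv[1]
c,p,d=grab('wrist',n);P=cloud(c,d).reshape(-1,3)
for n,ctr,r,lo,hi in(('hub',(.605,.038),.025,.076,.084),('mknob',(.6226,.0745),.02,.117,.124),('sknob',(.6155,-.115),.02,.068,.077),('shaft',(.601,.097),.012,.094,.12)):
        print(n,circ(P,ctr,r,lo,hi),end=' ')
Q=P[(np.hypot(P[:,0]-.6115,P[:,1]+.0545)<.035)&(P[:,2]>.08)&(P[:,2]<.095)];print('tbar',cv2.minAreaRect(Q[:,:2].astype(np.float32)) if len(Q)>5 else None)
E
python3 m.py w12
```

```text
t: 31.2
ee_pos: [0.6121, -0.0832, 0.1781]
eef_rot: [1.0, 0.014, 0.0, -0.001]
wrist_force: [-0.2, 1.1, -0.5]
finger_gap: 0.0296
t 31.20 tcp [ 0.6121 -0.0832  0.1781] yaw 1.64 z [ 0.     0.002 -1.   ] F [-0.2  1.1 -0.5] gap 0.0296 j [-0.42  0.43  0.62  1.75 -0.28  1.05  0.32]
hub [0.6048 0.0374 0.0145] mknob None sknob [ 0.616  -0.1157  0.0089] shaft None tbar ((0.6119011044502258, -0.05440754443407059), (0.01135559193789959, 0.06017502397298813), 2.9667809009552)
```

View pics/w12.png

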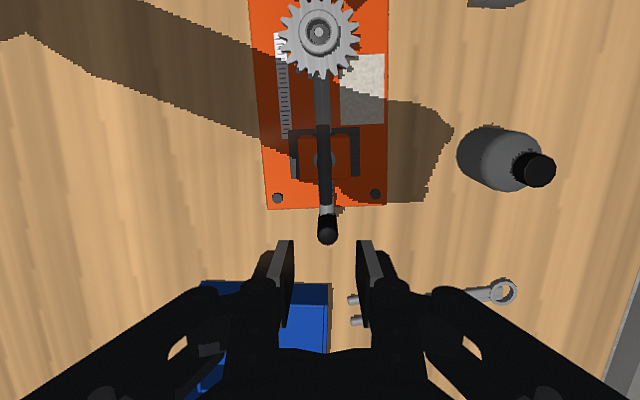

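The T-handle (322,130) is back along the tester at 3–4°, i.e. tight. The slide knob (326,228) has not moved (y −0.1157) and the gear (318,35) sits on the post. Next, the crank.

```bash
python3 - <<'E'
from h import *
go([.6225,.0740,.16],4)
E
python3 -m handwheel '[[0,-0.06,0,-0.02,-0.3],[0,-0.12,0,-0.02,-0.3],[0,-0.18,0,-0.02,-0.3],[0,-0.24,0,-0.02,-0.3],[0.01,-0.3,0,-0.02,-0.3],[0.012,-0.315,0,-0.02,-0.3],[0.012,-0.315,0,-0.02,-0.3],[0.012,-0.315,0,-0.02,-0.3],[0.012,-0.315,0,-0.02,-0.3]]'
python3 - <<'E'
from h import *
st();go([.6225,.0740,.101],4)
E
```

```text
rows: shift [ 0.0321 -0.3122  0.0339] turn -0.0256 dist mm 158
t: 32.0
ee_pos: [0.6127, 0.071, 0.1771]
eef_rot: [1.0, 0.029, -0.001, 0.001]
wrist_force: [0.3, -0.3, -0.4]
finger_gap: 0.0298
t 32.00 tcp [0.6127 0.071  0.1771] yaw 3.29 z [-0.002 -0.002 -1.   ] F [ 0.3 -0.3 -0.4] gap 0.0298 j [-0.64  0.42  0.57  1.75 -0.25  1.05  0.08]
rows: shift [ 0.0204 -0.0052  0.1522] turn -0.0079 dist mm 77
```

```bash
python3 -m handwheel '[[0.02,-0.005,0,-0.008,-0.3],[0.02,-0.005,0.04,-0.008,-0.3],[0.02,-0.005,0.06,-0.008,-0.3],[0.02,-0.005,0.07,-0.008,-0.3],[0.02,-0.005,0.07,-0.008,-0.3],[0.02,-0.005,0.07,-0.008,-0.3]]'
python3 - <<'E'
from h import *
st();go([.6225,.0740,.101],4)
E
```

```text
t: 32.5
ee_pos: [0.6229, 0.075, 0.1429]
eef_rot: [0.999, 0.035, -0.001, 0.0]
wrist_force: [0.6, -0.2, 0.3]
finger_gap: 0.0301
t 32.50 tcp [0.6229 0.075  0.1429] yaw 4.03 z [-0.001 -0.001 -1.   ] F [ 0.6 -0.2  0.3] gap 0.0301 j [-0.62  0.48  0.55  1.75 -0.29  1.    0.11]
rows: shift [-0.0008  0.0019  0.0839] turn 0.0003 dist mm 42
```

```bash
python3 -m handwheel '[[0,0.001,0.03,0,-0.3],[0,0.002,0.06,0,-0.3],[0,0.002,0.08,0,-0.3],[0,0.002,0.083,0,-0.3],[0,0.002,0.083,0,-0.3],[0,0.002,0.083,0,-0.6],[0,0.002,0.083,0,-0.9],[0,0.002,0.083,0,-0.9],[0,0.002,0.083,0,-0.9]]' 30
python3 - <<'E'
from h import *
s=st();c=np.array([.6012,.0950]);v=s['ee_pos'][:2]-c;print('r',np.hypot(*v),'ang',np.degrees(np.arctan2(v[1],v[0])))
v=v/np.hypot(*v)*.030
m=R.from_quat(s['eef_rot'])
for a in range(0,181,12):
    t=np.radians(a);w=np.array([[np.cos(t),-np.sin(t)],[np.sin(t),np.cos(t)]])@v
    print(a,(m.inv().apply([*(w-v),0])/.5).round(4)[:2])
E
```

```text
t: 33.25
ee_pos: [0.6235, 0.0757, 0.1027]
eef_rot: [0.999, 0.036, 0.0, -0.0]
wrist_force: [-2.8, 0.5, 3.3]
finger_gap: 0.0123
t 33.25 tcp [0.6235 0.0757 0.1027] yaw 4.15 z [ 0.     0.001 -1.   ] F [-2.8  0.5  3.3] gap 0.0123 j [-0.6   0.53  0.53  1.77 -0.32  0.93  0.14]
r 0.029524909331448045 ang -40.87263230460046
0 [0. 0.]
12 [ 0.0079 -0.0097]
24 [ 0.0136 -0.0209]
36 [ 0.0168 -0.033 ]
48 [ 0.0175 -0.0456]
60 [ 0.0155 -0.0579]
72 [ 0.0111 -0.0697]
84 [ 0.0042 -0.0802]
96 [-0.0046 -0.0891]
108 [-0.0152 -0.0959]
120 [-0.0269 -0.1004]
132 [-0.0392 -0.1024]
144 [-0.0518 -0.1017]
156 [-0.0639 -0.0985]
168 [-0.0751 -0.0928]
180 [-0.0848 -0.0849]
```

```bash
python3 -m handwheel '[[0.004,-0.0045,0,0,-0.9],[0.008,-0.01,0,0,-0.9],[0.0136,-0.021,0,0,-0.9],[0.0168,-0.033,0,0,-0.9],[0.0175,-0.0456,0,0,-0.9],[0.0155,-0.058,0,0,-0.9],[0.011,-0.07,0,0,-0.9],[0.004,-0.08,0,0,-0.9],[0.004,-0.08,0,0,-0.9],[0.004,-0.08,0,0,-0.9]]'
python3 - <<'E'
from h import *
s=st();c=np.array([.6012,.0950]);v=s['ee_pos'][:2]-c;print('r',np.hypot(*v),'ang',np.degrees(np.arctan2(v[1],v[0])))
E
```

```text
t: 34.08
ee_pos: [0.6251, 0.1142, 0.1027]
eef_rot: [0.999, 0.036, 0.003, 0.001]
wrist_force: [4.2, -1.0, -2.0]
finger_gap: 0.0126
t 34.08 tcp [0.6251 0.1142 0.1027] yaw 4.11 z [ 0.006 -0.001 -1.   ] F [ 4.2 -1.  -2. ] gap 0.0126 j [-0.65  0.54  0.52  1.76 -0.32  0.93  0.07]
r 0.030688261869490953 ang 38.75310530653995
```

```bash
python3 -m handwheel '[[-0.009,-0.009,0,0,-0.9],[-0.0194,-0.0157,0,0,-0.9],[-0.031,-0.02,0,0,-0.9],[-0.0434,-0.022,0,0,-0.9],[-0.056,-0.0215,0,0,-0.9],[-0.068,-0.018,0,0,-0.9],[-0.079,-0.0126,0,0,-0.9],[-0.09,-0.004,0,0,-0.9],[-0.091,-0.003,0,0,-0.9],[-0.091,-0.003,0,0,-0.9]]'
python3 - <<'E'
from h import *
s=st();c=np.array([.6012,.0950]);v=s['ee_pos'][:2]-c;print('r',np.hypot(*v),'ang',np.degrees(np.arctan2(v[1],v[0])))
E
```

```text
t: 34.92
ee_pos: [0.5752, 0.1161, 0.1015]
eef_rot: [0.999, 0.037, -0.002, -0.001]
wrist_force: [-1.0, 0.9, 0.9]
finger_gap: 0.0043
t 34.92 tcp [0.5752 0.1161 0.1015] yaw 4.26 z [-0.004  0.003 -1.   ] F [-1.   0.9  0.9] gap 0.0043 j [-0.7   0.46  0.53  1.87 -0.3   0.89  0.05]
r 0.033488115255769654 ang 141.01295190021628
```

The gap reads 4 mm, so the knob came out of the grip. I'll lift and look.

```bash
python3 -m handwheel '[[0,0,-0.06,0,-0.9],[0,0,-0.1,0,-0.4],[0,0.05,-0.1,0,-0.3],[0,0.11,-0.1,0,-0.3],[0.03,0.17,-0.1,0,-0.3],[0.05,0.24,-0.1,0,-0.3],[0.05,0.24,-0.1,0,-0.3],[0.05,0.24,-0.1,0,-0.3],[0.05,0.24,-0.1,0,-0.3]]'
cat > k.py <<'E'
from h import *
import sys
s=st();n=sys.argv[1]
c,p,d=grab('wrist',n);P=cloud(c,d).reshape(-1,3)
print('hub',circ(P,(.605,.038),.025,.076,.084),'sknob',circ(P,(.6155,-.115),.02,.068,.077),'shaft',circ(P,(.601,.097),.012,.094,.12))
k=circ(P,(.601,.095),.045,.1165,.124);print('knob',k);v=k[:2]-[.6012,.0950];print('r',np.hypot(*v),'angle',np.degrees(np.arctan2(v[1],v[0])))
phase(n,(.6012,.0955),20,.0637,.0295,.034)
E
python3 k.py w13
```

```text
t: 35.67
ee_pos: [0.6106, -0.005, 0.1517]
eef_rot: [0.999, 0.035, -0.0, -0.0]
wrist_force: [-0.4, 0.3, -0.3]
finger_gap: 0.0299
t 35.67 tcp [ 0.6106 -0.005   0.1517] yaw 4.01 z [-0.  0. -1.] F [-0.4  0.3 -0.3] gap 0.0299 j [-0.53  0.44  0.59  1.79 -0.29  1.    0.24]
hub [0.6056 0.0375 0.0142] sknob [ 0.6161 -0.1151  0.009 ] shaft [0.6011 0.0948 0.006 ]
knob [0.5713 0.0968 0.007 ]
r 0.029954131601500244 angle 176.55491353675978
w13 n 640 conc 0.56 tooth phase deg 13.82 mod 18
```

View pics/w13.png

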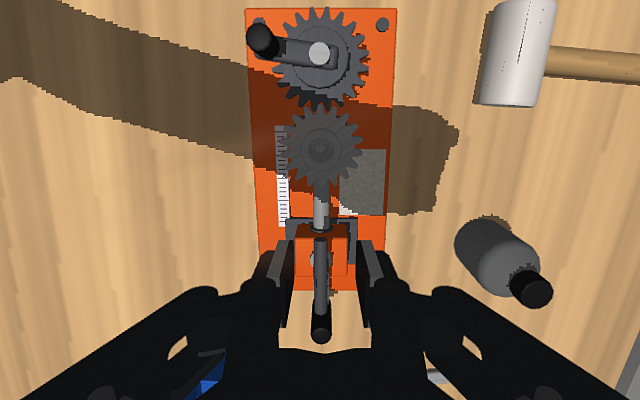

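The crank knob is now at (262,40), at 176.5°. It started at −44.6°, so the master turned about 221° before the knob left the grip, more than half a turn. I'll re-grip and bring it back about 41° to a net half turn.

```bash
python3 - <<'E'
from h import *
go([.5713,.0968,.15],4)
E
python3 -m handwheel '[[-0.02,-0.06,0,0,-0.3],[-0.04,-0.12,0,0,-0.3],[-0.06,-0.18,0,0,-0.3],[-0.065,-0.2,0,0,-0.3],[-0.065,-0.2,0,0,-0.3],[-0.065,-0.2,0,0,-0.3],[-0.065,-0.2,0,0,-0.3]]'
python3 - <<'E'
from h import *
st();go([.5713,.0968,.101],4)
E
```

```text
rows: shift [-0.0635 -0.2058  0.0032] turn 0.0017 dist mm 108
t: 36.3
ee_pos: [0.5715, 0.0917, 0.152]
eef_rot: [0.999, 0.036, 0.0, 0.001]
wrist_force: [-0.1, -0.7, 0.2]
finger_gap: 0.0299
t 36.30 tcp [0.5715 0.0917 0.152 ] yaw 4.08 z [ 0.001 -0.001 -1.   ] F [-0.1 -0.7  0.2] gap 0.0299 j [-0.71  0.37  0.57  1.87 -0.24  0.97  0.04]
rows: shift [ 0.0004 -0.0103  0.1021] turn 0.0009 dist mm 51
```

```bash
python3 -m handwheel '[[0,-0.01,0.02,0,-0.3],[0,-0.01,0.05,0,-0.3],[0,-0.01,0.08,0,-0.3],[0,-0.01,0.1,0,-0.3],[0,-0.01,0.102,0,-0.3],[0,-0.01,0.102,0,-0.3],[0,-0.01,0.102,0,-0.6],[0,-0.01,0.102,0,-0.9],[0,-0.01,0.102,0,-0.9],[0,-0.01,0.102,0,-0.9]]' 40
python3 - <<'E'
from h import *
s=st();c=np.array([.6012,.0950]);v=s['ee_pos'][:2]-c;print('r',np.hypot(*v),'ang',np.degrees(np.arctan2(v[1],v[0])))
v=np.array([.5713,.0968])-c
m=R.from_quat(s['eef_rot'])
for a in range(0,-43,-6):
    t=np.radians(a);w=np.array([[np.cos(t),-np.sin(t)],[np.sin(t),np.cos(t)]])@v
    print(a,(m.inv().apply([*(w-v),0])/.5).round(4)[:2])
E
```

```text
t: 37.13
ee_pos: [0.5706, 0.0975, 0.1015]
eef_rot: [0.999, 0.036, -0.0, 0.0]
wrist_force: [-1.7, -1.4, 2.9]
finger_gap: 0.0119
t 37.13 tcp [0.5706 0.0975 0.1015] yaw 4.10 z [-0. -0. -1.] F [-1.7 -1.4  2.9] gap 0.0119 j [-0.69  0.44  0.54  1.9  -0.29  0.88  0.07]
r 0.030660313167685166 ang 175.33674526783085
0 [0. 0.]
-6 [ 0.0011 -0.0062]
-12 [ 0.0029 -0.0122]
-18 [ 0.0053 -0.018 ]
-24 [ 0.0083 -0.0235]
-30 [ 0.0119 -0.0286]
-36 [ 0.016  -0.0334]
-42 [ 0.0205 -0.0377]
```

```bash
python3 -m handwheel '[[0.001,-0.006,0,0,-0.9],[0.003,-0.012,0,0,-0.9],[0.0053,-0.018,0,0,-0.9],[0.0083,-0.0235,0,0,-0.9],[0.012,-0.0286,0,0,-0.9],[0.016,-0.0334,0,0,-0.9],[0.0205,-0.038,0,0,-0.9],[0.0205,-0.038,0,0,-0.9],[0.0205,-0.038,0,0,-0.9]]'
python3 - <<'E'
from h import *
s=st();c=np.array([.6012,.0950]);v=s['ee_pos'][:2]-c;print('r',np.hypot(*v),'ang',np.degrees(np.arctan2(v[1],v[0])))
E
python3 -m handwheel '[[0,0,0,0,-0.6],[0,0,0,0,-0.3],[0,0,0,0,-0.3],[0,0,-0.05,0,-0.3],[0,0.03,-0.1,0,-0.3],[0.02,0.1,-0.1,0,-0.3],[0.04,0.17,-0.1,0,-0.3],[0.06,0.24,-0.1,0,-0.3],[0.06,0.24,-0.1,0,-0.3],[0.06,0.24,-0.1,0,-0.3]]'
python3 k.py w14;python3 -m handwheel '[[0,0,0,0,0]]'; python3 k.py w14b
```

```text
t: 37.88
ee_pos: [0.5771, 0.1183, 0.1013]
eef_rot: [0.999, 0.036, -0.003, -0.001]
wrist_force: [-7.1, -0.1, 7.1]
finger_gap: 0.0123
t 37.88 tcp [0.5771 0.1183 0.1013] yaw 4.10 z [-0.006  0.001 -1.   ] F [-7.1 -0.1  7.1] gap 0.0123 j [-0.7   0.47  0.53  1.87 -0.3   0.89  0.05]
r 0.0335324770502402 ang 135.89381922791065
t: 38.72
ee_pos: [0.6194, -0.0046, 0.1515]
eef_rot: [0.999, 0.032, 0.001, 0.001]
wrist_force: [0.4, 0.6, 0.1]
finger_gap: 0.0297
t 38.72 tcp [ 0.6194 -0.0046  0.1515] yaw 3.72 z [ 0.003 -0.002 -1.   ] F [0.4 0.6 0.1] gap 0.0297 j [-0.53  0.46  0.59  1.77 -0.29  1.    0.24]
hub [0.6044 0.0376 0.0142] sknob [ 0.616  -0.1154  0.0093] shaft [0.601  0.0945 0.0061]
knob [0.5784 0.1085 0.0036]
r 0.02649698096010179 angle 149.3700015151792
w14 n 658 conc 0.57 tooth phase deg 13.85 mod 18
t: 38.85
ee_pos: [0.6183, 0.0018, 0.1506]
eef_rot: [0.999, 0.037, 0.0, -0.001]
wrist_force: [-0.0, 0.1, 0.1]
finger_gap: 0.0406
t 38.85 tcp [0.6183 0.0018 0.1506] yaw 4.22 z [ 0.     0.001 -1.   ] F [-0.   0.1  0.1] gap 0.0406 j [-0.53  0.46  0.58  1.77 -0.29  1.    0.24]
hub [0.6045 0.0376 0.0141] sknob [ 0.6159 -0.1149  0.0091] shaft [0.601  0.0948 0.006 ]
knob [0.5781 0.1141 0.0069]
r 0.02997365509910328 angle 140.41470207095568
w14b n 648 conc 0.58 tooth phase deg 13.87 mod 18
```

View pics/w14b.png

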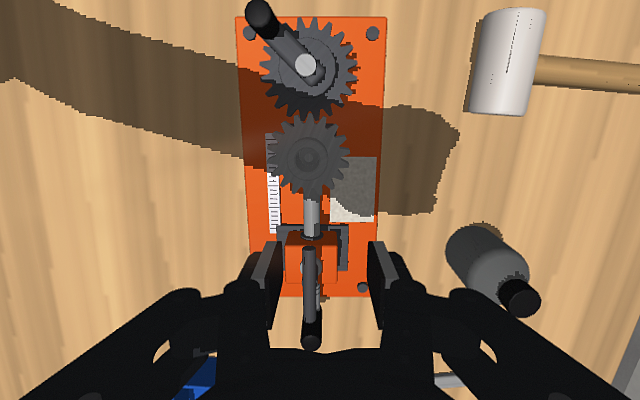

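The crank is at 140.4° (knob at (262,15)), a net turn of about 184°. The gear is still meshed, and the slide knob and T-handle are unchanged. Now I'll lift the gear off the post.

```bash
python3 - <<'E'
from h import *
st();go([.6047,.0376,.105],4)
E
python3 -m handwheel '[[-0.027,-0.07,0,0,0.2],[-0.027,-0.073,0,0,0.2],[-0.027,-0.073,0.02,0,0.2],[-0.027,-0.073,0.05,0,0.2],[-0.027,-0.073,0.08,0,0.2],[-0.027,-0.073,0.09,0,0.2],[-0.027,-0.073,0.09,0,0.2],[-0.027,-0.073,0.09,0,0.2]]'
python3 - <<'E'
from h import *
st();go([.6047,.0376,.069],4)
E
```

```text
t 38.90 tcp [0.6181 0.0025 0.1505] yaw 4.29 z [-0.     0.001 -1.   ] F [-0.8  0.8  0.8] gap 0.0427 j [-0.53  0.46  0.58  1.77 -0.29  1.    0.24]
rows: shift [-0.0215 -0.072   0.0911] turn 0.0032 dist mm 59
t: 39.57
ee_pos: [0.6019, 0.0356, 0.1055]
eef_rot: [0.999, 0.036, -0.0, 0.0]
wrist_force: [0.2, -0.8, -0.6]
finger_gap: 0.0512
t 39.57 tcp [0.6019 0.0356 0.1055] yaw 4.15 z [-0.001 -0.    -1.   ] F [ 0.2 -0.8 -0.6] gap 0.0512 j [-0.57  0.49  0.56  1.84 -0.32  0.91  0.2 ]
rows: shift [ 0.006  -0.0036  0.073 ] turn 0.0017 dist mm 37
```

```bash
python3 -m handwheel '[[0.005,-0.003,0.02,0,0.2],[0.005,-0.003,0.045,0,0.2],[0.005,-0.003,0.065,0,0.2],[0.005,-0.003,0.072,0,0.2],[0.005,-0.003,0.072,0,0.2],[0.005,-0.003,0.072,0,-0.2],[0.005,-0.003,0.072,0,-0.6],[0.005,-0.003,0.072,0,-0.6],[0.005,-0.003,0.072,0,-0.6],[0.005,-0.003,0.072,0,-0.6]]' 80
python3 - <<'E'
from h import *
st()
E
```

```text
t: 40.4
ee_pos: [0.6048, 0.0369, 0.0706]
eef_rot: [0.999, 0.036, 0.0, -0.0]
wrist_force: [-1.0, -0.4, 3.3]
finger_gap: 0.0248
t 40.40 tcp [0.6048 0.0369 0.0706] yaw 4.11 z [ 0.001  0.    -1.   ] F [-1.  -0.4  3.3] gap 0.0248 j [-0.55  0.54  0.53  1.84 -0.35  0.85  0.22]
```

```bash
python3 -m handwheel '[[0,0,-0.01,0,-0.6],[0,0,-0.025,0,-0.6],[0,0,-0.04,0,-0.6],[0,0,-0.06,0,-0.6],[0,0,-0.09,0,-0.6],[0,0,-0.13,0,-0.6],[0,0,-0.17,0,-0.6],[0,0,-0.2,0,-0.6],[0,0,-0.2,0,-0.6],[0,0,-0.2,0,-0.6]]'
python3 - <<'E'
from h import *
st();go([.50,-.30,.20],0)
E
```

```text
t: 41.23
ee_pos: [0.6052, 0.0373, 0.1713]
eef_rot: [0.999, 0.036, 0.001, -0.0]
wrist_force: [-0.7, 0.4, -3.2]
finger_gap: 0.0246
t 41.23 tcp [0.6052 0.0373 0.1713] yaw 4.12 z [ 0.003  0.001 -1.   ] F [-0.7  0.4 -3.2] gap 0.0246 j [-0.61  0.41  0.59  1.79 -0.26  1.03  0.16]
rows: shift [-0.2582  0.6576 -0.0586] turn 0.0458 dist mm 354
```

```bash
python3 -m handwheel '[[-0.03,0.06,-0.03,0,-0.6],[-0.06,0.14,-0.06,0.02,-0.6],[-0.1,0.22,-0.06,0.04,-0.6],[-0.13,0.30,-0.06,0.045,-0.6],[-0.17,0.38,-0.06,0.045,-0.6],[-0.2,0.46,-0.06,0.045,-0.6],[-0.23,0.54,-0.06,0.045,-0.6],[-0.25,0.6,-0.06,0.045,-0.6],[-0.258,0.65,-0.06,0.045,-0.6],[-0.258,0.65,-0.06,0.045,-0.6]]'
python3 - <<'E'
from h import *
c=arm.calibration('top');f=np.load('pics/top0.npz');P=cloud(c,f['d']);hsv=cv2.cvtColor(f['p'],cv2.COLOR_RGB2HSV)
m=cv2.inRange(hsv,(100,120,40),(130,255,255))
n,l,s,ce=cv2.connectedComponentsWithStats(m)
for i in range(1,n):
    if s[i,4]>1500 and ce[i][0]<500:
        Q=P[l==i];rim=Q[(Q[:,2]>.03)&(Q[:,2]<.05)];fl=Q[Q[:,2]<.012]
        for q in(rim,fl): print(ce[i],len(q),q.min(0).round(4),q.max(0).round(4),[np.round(v,4) for v in cv2.minAreaRect(q[:,:2].astype(np.float32))])
st()
c,p,d=grab('wrist','w15')
E
```

```text
t: 42.07
ee_pos: [0.4939, -0.3055, 0.1995]
eef_rot: [1.0, -0.006, -0.001, 0.003]
wrist_force: [-0.3, -1.1, -2.2]
finger_gap: 0.0248
[461.84958957 230.10791888] 518 [ 0.4198 -0.4577  0.0301] [ 0.6419 -0.338   0.0457] [array([ 0.531 , -0.3981]), array([0.2226, 0.1189]), np.float64(0.5158)]
[461.84958957 230.10791888] 3178 [ 0.4218 -0.4568 -0.0056] [ 0.6406 -0.3384  0.0119] [array([ 0.5314, -0.3978]), array([0.2182, 0.1177]), np.float64(0.4573)]
[410.85896445 224.12132921] 368 [ 0.4764 -0.3234  0.03  ] [ 0.6178 -0.2056  0.0471] [array([ 0.5471, -0.2644]), array([0.142, 0.117]), np.float64(0.3996)]
[410.85896445 224.12132921] 2000 [ 0.4815 -0.3215 -0.0039] [ 0.617  -0.2061  0.0119] [array([ 0.5496, -0.2639]), array([0.1352, 0.1153]), np.float64(0.5008)]
t 42.07 tcp [ 0.4939 -0.3055  0.1995] yaw -0.67 z [-0.003 -0.006 -1.   ] F [-0.3 -1.1 -2.2] gap 0.0248 j [-0.15  0.35  0.76  1.83 -0.27  1.07  0.7 ]
```

View pics/w15.png

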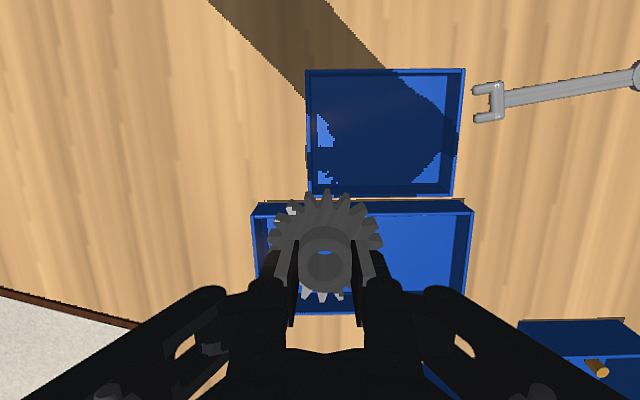

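The gear is held, with the short bin ahead at (385,130) and the long bin at (362,250). The long bin's centre is (0.531,−0.397). I'll place this gear in its near end at x=0.471.

```bash
python3 - <<'E'
from h import *
st();go([.471,-.397,.10],0)
E
python3 -m handwheel '[[-0.03,0.06,0,0,-0.6],[-0.045,0.12,0,0,-0.6],[-0.045,0.17,0,0,-0.6],[-0.045,0.18,0.04,0,-0.6],[-0.045,0.18,0.1,0,-0.6],[-0.045,0.18,0.16,0,-0.6],[-0.045,0.18,0.2,0,-0.6],[-0.045,0.18,0.2,0,-0.6],[-0.045,0.18,0.2,0,-0.6]]'
python3 - <<'E'
from h import *
st();go([.471,-.397,.025],0)
E
```

```text
t 42.12 tcp [ 0.4955 -0.3011  0.1989] yaw -0.47 z [-0.003 -0.002 -1.   ] F [ 0.1  1.2 -2.7] gap 0.0245 j [-0.15  0.35  0.76  1.83 -0.27  1.07  0.7 ]
rows: shift [-0.047   0.1917  0.1984] turn -0.0052 dist mm 140
t: 42.87
ee_pos: [0.4761, -0.3834, 0.0975]
eef_rot: [1.0, 0.002, -0.002, -0.002]
wrist_force: [0.7, 0.6, -1.8]
finger_gap: 0.0247
t 42.87 tcp [ 0.4761 -0.3834  0.0975] yaw 0.19 z [-0.004  0.004 -1.   ] F [ 0.7  0.6 -1.8] gap 0.0247 j [ 0.07  0.55  0.69  1.82 -0.43  0.93  0.96]
rows: shift [-0.0096  0.0278  0.1449] turn 0.0022 dist mm 74
```

```bash
python3 -m handwheel '[[-0.009,0.024,0.0,0,-0.6],[-0.009,0.026,0.03,0,-0.6],[-0.009,0.026,0.06,0,-0.6],[-0.009,0.026,0.09,0,-0.6],[-0.009,0.026,0.12,0,-0.6],[-0.009,0.026,0.135,0,-0.6],[-0.009,0.026,0.14,0,-0.6],[-0.009,0.026,0.14,0,-0.6],[-0.009,0.026,0.14,0,-0.6]]'
python3 - <<'E'
from h import *
st();go([.471,-.397,.025],0)
E
```

```text
t: 43.62
ee_pos: [0.4724, -0.3995, 0.0298]
eef_rot: [1.0, 0.001, 0.0, 0.0]
wrist_force: [-0.5, -0.2, -2.9]
finger_gap: 0.0242
t 43.62 tcp [ 0.4724 -0.3995  0.0298] yaw 0.08 z [ 0. -0. -1.] F [-0.5 -0.2 -2.9] gap 0.0242 j [ 0.15  0.65  0.62  1.83 -0.51  0.82  1.03]
rows: shift [-0.0028 -0.0049  0.0097] turn 0.0009 dist mm 6
```

```bash
python3 -m handwheel '[[0,-0.004,0.005,0,-0.6],[0,-0.004,0.01,0,-0.6],[0,-0.004,0.01,0,-0.6],[0,-0.004,0.01,0,-0.2],[0,-0.004,0.01,0,0.1],[0,-0.004,0.01,0,0.1],[0,-0.004,0.01,0,0.1],[0,-0.004,-0.05,0,0.1],[0,-0.004,-0.12,0,0.1],[0,-0.004,-0.2,0,0.1]]'
python3 - <<'E'
from h import *
st();go([.5019,.3304,.26],0);grab('top','t16');grab('scene','s16');grab('wrist','w16')
E
```

```text
t: 44.45
ee_pos: [0.471, -0.3962, 0.1294]
eef_rot: [1.0, 0.001, -0.002, -0.001]
wrist_force: [1.7, 0.5, 1.0]
finger_gap: 0.0466
t 44.45 tcp [ 0.471  -0.3962  0.1294] yaw 0.06 z [-0.004  0.002 -1.   ] F [1.7 0.5 1. ] gap 0.0466 j [ 0.07  0.52  0.72  1.79 -0.4   0.99  0.95]
rows: shift [ 0.0626 -1.4537 -0.2586] turn 0.0007 dist mm 739
```

View pics/s16.png

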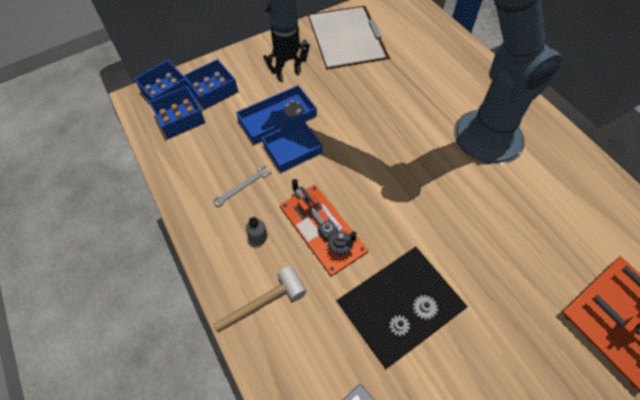

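View pics/t16.png

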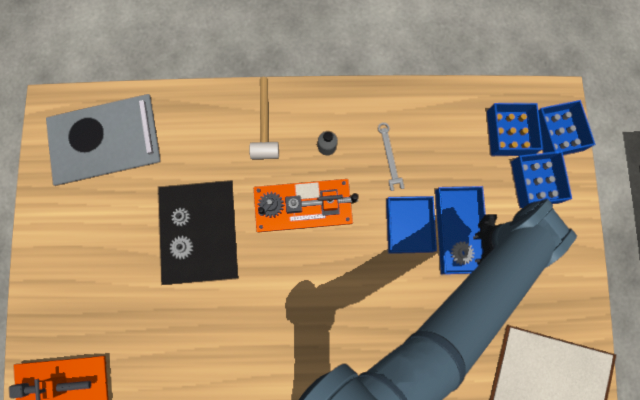

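In both pictures the gear lies hub-up in the long bin (top view (462,253)). The other two gears are where they were, at (180,216) and (180,247). Next is the second 18-tooth gear.

```bash
python3 -m handwheel '[[0.03,-0.03,-0.08,0,0.3],[0.03,-0.1,-0.16,0,0.3],[0.04,-0.18,-0.2,0,0.3],[0.05,-0.26,-0.2,0,0.3],[0.06,-0.34,-0.2,0,0.3],[0.06,-0.42,-0.2,0,0.3],[0.06,-0.5,-0.2,0,0.3],[0.06,-0.58,-0.2,0,0.3],[0.06,-0.66,-0.2,0,0.3],[0.06,-0.74,-0.2,0,0.3]]'
python3 - <<'E'
from h import *
st();go([.5019,.20,.21],0)
E
```

```text
t: 45.43
ee_pos: [0.5006, -0.0291, 0.2291]
eef_rot: [1.0, 0.001, -0.001, -0.0]
wrist_force: [0.7, -0.2, -0.1]
finger_gap: 0.0555
t 45.43 tcp [ 0.5006 -0.0291  0.2291] yaw 0.07 z [-0.001  0.    -1.   ] F [ 0.7 -0.2 -0.1] gap 0.0555 j [-0.64  0.11  0.66  1.98 -0.07  1.08  0.05]
rows: shift [ 0.0032 -0.4582  0.0384] turn 0.0008 dist mm 230
```

```bash
python3 -m handwheel '[[0.003,-0.07,0.02,0,0.3],[0.003,-0.15,0.03,0,0.3],[0.003,-0.23,0.03,0,0.3],[0.003,-0.31,0.03,0,0.3],[0.003,-0.38,0.03,0,0.3],[0.003,-0.43,0.03,0,0.3],[0.003,-0.44,0.03,0,0.3],[0.003,-0.44,0.03,0,0.3]]'
python3 - <<'E'
from h import *
st();c,p,d=grab('wrist','w17')
gears(c,d,[tuple(project(c,[[.5019,.3304,.03]])[0]),tuple(project(c,[[.5818,.3344,.03]])[0])])
go([.5019,.3304,.1],0)
E
```

```text
t: 46.1
ee_pos: [0.5018, 0.1914, 0.2137]
eef_rot: [1.0, 0.003, -0.001, 0.0]
wrist_force: [-0.1, 0.4, 0.0]
finger_gap: 0.0556
t 46.10 tcp [0.5018 0.1914 0.2137] yaw 0.39 z [-0.002 -0.001 -1.   ] F [-0.1  0.4  0. ] gap 0.0556 j [-0.88  0.2   0.49  1.91 -0.11  1.06 -0.34]
pix (325, 29) hub [array([0.5019, 0.3301]), np.float64(0.0144)] ztop 0.0305 teeth [array([0.5019, 0.3302]), np.float64(0.0303)] z 0.0137
pix (412, 25) hub [array([0.5811, 0.3344]), np.float64(0.0145)] ztop 0.0303 teeth [array([0.5814, 0.3344]), np.float64(0.0245)] z 0.0135
rows: shift [ 0.0003 -0.2838  0.2273] turn 0.0018 dist mm 182
```

View pics/w17.png

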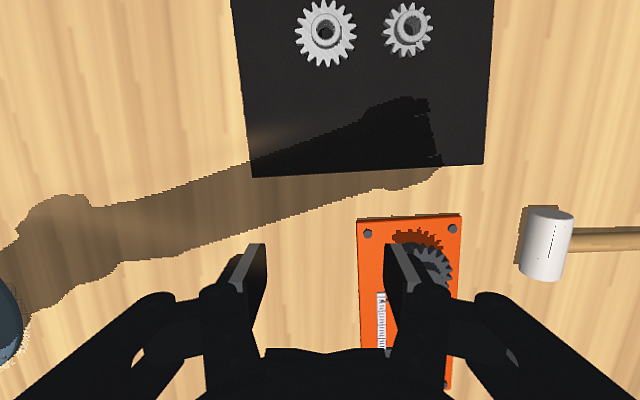

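Both gears are unmoved, at (325,32) large and (408,30) small. I'll approach the large one.

```bash
python3 -m handwheel '[[0,-0.07,0.02,0,0.15],[0,-0.14,0.06,0,0.15],[0,-0.21,0.1,0,0.15],[0,-0.27,0.14,0,0.15],[0,-0.283,0.19,0,0.15],[0,-0.283,0.225,0,0.15],[0,-0.283,0.23,0,0.15],[0,-0.283,0.23,0,0.15],[0,-0.283,0.23,0,0.15]]'
python3 - <<'E'
from h import *
st();go([.5019,.3302,.019],0)
E
```

```text
t: 46.9
ee_pos: [0.5045, 0.3278, 0.1007]
eef_rot: [1.0, -0.001, 0.001, 0.0]
wrist_force: [-0.0, -0.5, 0.5]
finger_gap: 0.0489
t 46.90 tcp [0.5045 0.3278 0.1007] yaw -0.16 z [ 0.001 -0.001 -1.   ] F [-0.  -0.5  0.5] gap 0.0489 j [-0.97  0.46  0.4   1.84 -0.22  0.89 -0.47]
rows: shift [-0.0053 -0.0049  0.1634] turn -0.0018 dist mm 82
```

```bash
python3 -m handwheel '[[-0.004,-0.004,0.03,0,0.15],[-0.004,-0.004,0.07,0,0.15],[-0.004,-0.004,0.11,0,0.15],[-0.004,-0.004,0.145,0,0.15],[-0.004,-0.004,0.162,0,0.15],[-0.004,-0.004,0.162,0,0.15],[-0.004,-0.004,0.162,0,-0.2],[-0.004,-0.004,0.162,0,-0.6],[-0.004,-0.004,0.162,0,-0.6],[-0.004,-0.004,0.162,0,-0.6]]' 80
python3 - <<'E'
from h import *
st()
E
```

```text
t: 47.73
ee_pos: [0.5023, 0.3328, 0.0211]
eef_rot: [1.0, 0.0, 0.001, -0.001]
wrist_force: [-0.8, -2.2, 6.0]
finger_gap: 0.0244
t 47.73 tcp [0.5023 0.3328 0.0211] yaw 0.05 z [ 0.002  0.002 -1.   ] F [-0.8 -2.2  6. ] gap 0.0244 j [-0.94  0.58  0.35  1.86 -0.28  0.75 -0.43]
```

```bash
python3 -m handwheel '[[0,0,-0.02,0,-0.6],[0,0,-0.06,0,-0.6],[0,0,-0.12,0,-0.6],[0,0,-0.19,0,-0.6],[0,0,-0.26,0,-0.6],[0,0.02,-0.33,0,-0.6],[0,0.07,-0.38,0,-0.6],[0,0.13,-0.38,0,-0.6],[0,0.19,-0.38,0,-0.6],[0,0.25,-0.38,0,-0.6]]'
python3 -m handwheel '[[0,0.06,0,0,-0.6],[0,0.12,0,0,-0.6],[0,0.19,0,0,-0.6],[0,0.26,0,0,-0.6],[0,0.33,0,0,-0.6],[0,0.4,0,0,-0.6],[0,0.47,0,0,-0.6],[0,0.54,0,0,-0.6],[0,0.6,0,0,-0.6],[0,0.66,0,0,-0.6]]'
python3 - <<'E'
from h import *
st();go([.591,-.397,.20],0)
E
```

```text
t: 48.57
ee_pos: [0.5008, 0.2063, 0.21]
eef_rot: [1.0, 0.001, 0.001, -0.001]
wrist_force: [1.4, 0.0, -2.9]
finger_gap: 0.0245
t: 49.4
ee_pos: [0.5005, -0.1245, 0.2092]
eef_rot: [1.0, 0.0, 0.0, -0.0]
wrist_force: [1.0, 0.4, -2.7]
finger_gap: 0.0247
t 49.40 tcp [ 0.5005 -0.1245  0.2092] yaw 0.01 z [ 0.     0.001 -1.   ] F [ 1.   0.4 -2.7] gap 0.0247 j [-0.5   0.18  0.73  1.97 -0.14  1.05  0.3 ]
rows: shift [0.181  0.5451 0.0179] turn 0.0001 dist mm 287
```

```bash
python3 -m handwheel '[[0.02,0.06,0,0,-0.6],[0.05,0.13,0,0,-0.6],[0.08,0.2,0,0,-0.6],[0.11,0.27,0,0,-0.6],[0.14,0.34,0,0,-0.6],[0.16,0.41,0,0,-0.6],[0.18,0.48,0,0,-0.6],[0.18,0.535,0,0,-0.6],[0.18,0.54,0,0,-0.6],[0.18,0.54,0,0,-0.6]]'
python3 -m handwheel '[[0,0,0.05,0,-0.6],[0,0,0.12,0,-0.6],[0,0,0.19,0,-0.6],[0,0,0.22,0,-0.6],[0,0,0.22,0,-0.6],[0,0,0.22,0,-0.6]]'
python3 - <<'E'
from h import *
st();go([.591,-.399,.027],0)
E
```

```text
t: 50.23
ee_pos: [0.5893, -0.3961, 0.2087]
eef_rot: [1.0, -0.002, -0.001, 0.001]
wrist_force: [-0.6, 0.3, -3.3]
finger_gap: 0.0244
t: 50.73
ee_pos: [0.5919, -0.3907, 0.0984]
eef_rot: [1.0, 0.001, -0.001, -0.001]
wrist_force: [-0.3, 0.4, -2.0]
finger_gap: 0.0246
t 50.73 tcp [ 0.5919 -0.3907  0.0984] yaw 0.16 z [-0.001  0.002 -1.   ] F [-0.3  0.4 -2. ] gap 0.0246 j [ 0.07  0.71  0.66  1.56 -0.48  1.04  0.87]
rows: shift [-0.0016  0.0169  0.1427] turn 0.0018 dist mm 72
```

```bash
python3 -m handwheel '[[-0.001,0.01,0.02,0,-0.6],[-0.001,0.012,0.05,0,-0.6],[-0.001,0.012,0.08,0,-0.6],[-0.001,0.012,0.11,0,-0.6],[-0.001,0.012,0.13,0,-0.6],[-0.001,0.012,0.14,0,-0.6],[-0.001,0.012,0.14,0,-0.6],[-0.001,0.012,0.14,0,-0.6]]'
python3 - <<'E'
from h import *
st();go([.591,-.399,.026],0)
E
```

```text
t: 51.4
ee_pos: [0.5912, -0.3986, 0.0285]
eef_rot: [1.0, 0.001, -0.0, 0.0]
wrist_force: [1.0, -0.9, -2.8]
finger_gap: 0.0244
t 51.40 tcp [ 0.5912 -0.3986  0.0285] yaw 0.07 z [-0. -0. -1.] F [ 1.  -0.9 -2.8] gap 0.0244 j [ 0.12  0.8   0.61  1.57 -0.53  0.94  0.9 ]
rows: shift [-0.0005  0.0007  0.005 ] turn 0.0008 dist mm 3
```

```bash
python3 -m handwheel '[[0,0,0.005,0,-0.6],[0,0,0.006,0,-0.6],[0,0,0.006,0,-0.2],[0,0,0.006,0,0.1],[0,0,0.006,0,0.1],[0,0,0.006,0,0.1],[0,0,-0.05,0,0.1],[0,0,-0.12,0,0.1],[0,0,-0.2,0,0.1],[0,-0.05,-0.27,0,0.1]]'
python3 -m handwheel '[[-0.05,-0.06,-0.05,0,0.2],[-0.1,-0.12,-0.05,0,0.2],[-0.15,-0.18,-0.05,0,0.2],[-0.18,-0.25,-0.05,0,0.2],[-0.18,-0.33,-0.05,0,0.2],[-0.18,-0.41,-0.05,0,0.2],[-0.18,-0.49,-0.05,0,0.2],[-0.18,-0.57,-0.05,0,0.2],[-0.18,-0.65,-0.05,0,0.2],[-0.18,-0.73,-0.05,0,0.2]]'
python3 - <<'E'
from h import *
st();grab('top','t18')
go([.56,.20,.21],0)
E
```

```text
t: 52.23
ee_pos: [0.5889, -0.3814, 0.1663]
eef_rot: [1.0, -0.003, 0.001, 0.004]
wrist_force: [0.5, -0.3, 1.7]
finger_gap: 0.0467
t: 53.07
ee_pos: [0.5007, -0.0078, 0.1886]
eef_rot: [1.0, 0.0, 0.001, -0.001]
wrist_force: [0.6, -0.3, 0.4]
finger_gap: 0.051
t 53.07 tcp [ 0.5007 -0.0078  0.1886] yaw 0.02 z [ 0.002  0.001 -1.   ] F [ 0.6 -0.3  0.4] gap 0.0510 j [-0.7   0.16  0.7   2.02 -0.13  0.99  0.06]
rows: shift [ 0.1236 -0.392  -0.0409] turn 0.0085 dist mm 207
```

View pics/t18.png

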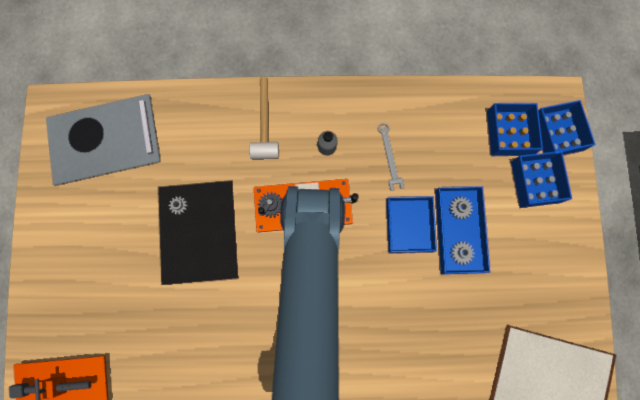

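Both 18-tooth gears are in the long bin, at (461,207) and (462,253). The small gear has been knocked from (180,216) to (178,205), so I'll remeasure it.

```bash
python3 -m handwheel '[[0,-0.06,-0.04,0,0.2],[0.02,-0.13,-0.04,0,0.2],[0.04,-0.2,-0.04,0,0.2],[0.06,-0.27,-0.04,0,0.2],[0.09,-0.34,-0.04,0,0.2],[0.12,-0.39,-0.04,0,0.2],[0.12,-0.39,-0.04,0,0.2],[0.12,-0.39,-0.04,0,0.2]]'
python3 - <<'E'
from h import *
st();c,p,d=grab('wrist','w19')
q=onplane(arm.calibration('top'),(178,205),.03)[0];print(q);gears(c,d,[tuple(project(c,[q])[0])])
E
```

```text
t: 53.78
ee_pos: [0.561, 0.1878, 0.2078]
eef_rot: [1.0, 0.003, 0.0, 0.0]
wrist_force: [0.1, -1.2, 0.4]
finger_gap: 0.0514
t 53.78 tcp [0.561  0.1878 0.2078] yaw 0.31 z [ 0.001 -0.    -1.   ] F [ 0.1 -1.2  0.4] gap 0.0514 j [-0.87  0.33  0.58  1.79 -0.2   1.08 -0.22]
[0.60790417 0.33337096 0.03      ]
pix (376, 20) hub [array([0.6124, 0.3417]), np.float64(0.0139)] ztop 0.0303 teeth [array([0.6126, 0.3419]), np.float64(0.0242)] z 0.0135
```

View pics/w19.png

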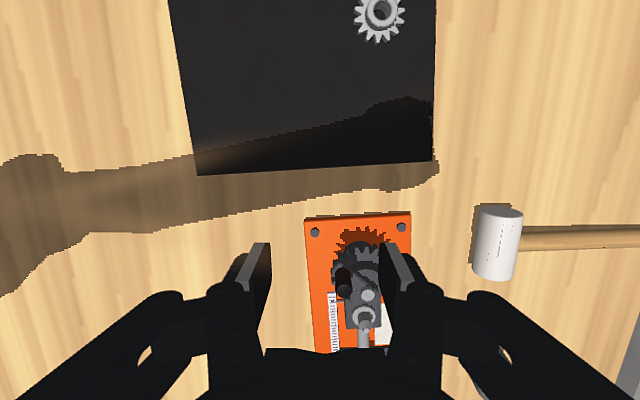

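The small gear is upright at (380,12), i.e. (0.6125, 0.3418).

```bash
python3 - <<'E'
from h import *
go([.6125,.3418,.1],0)
E
python3 -m handwheel '[[0.02,-0.06,0,0,0.2],[0.05,-0.13,0.03,0,0.2],[0.08,-0.2,0.06,0,0.2],[0.1,-0.26,0.1,0,0.2],[0.1,-0.3,0.15,0,0.2],[0.1,-0.3,0.2,0,0.2],[0.1,-0.3,0.2,0,0.2],[0.1,-0.3,0.2,0,0.2],[0.1,-0.3,0.2,0,0.2]]'
python3 - <<'E'
from h import *
st();go([.6125,.3418,.019],0)
E
```

```text
rows: shift [ 0.1042 -0.313   0.2152] turn 0.0013 dist mm 197
t: 54.58
ee_pos: [0.6121, 0.3325, 0.1096]
eef_rot: [1.0, -0.001, 0.001, 0.0]
wrist_force: [0.7, -0.0, 0.4]
finger_gap: 0.0511
t 54.58 tcp [0.6121 0.3325 0.1096] yaw -0.17 z [ 0.002 -0.001 -1.   ] F [ 0.7 -0.   0.4] gap 0.0511 j [-0.91  0.63  0.49  1.59 -0.33  1.01 -0.32]
rows: shift [ 0.0003 -0.0187  0.1812] turn -0.0018 dist mm 91
```

```bash
python3 -m handwheel '[[0.001,-0.016,0.03,0,0.2],[0.001,-0.016,0.07,0,0.2],[0.001,-0.016,0.11,0,0.2],[0.001,-0.016,0.14,0,0.2],[0.001,-0.016,0.15,0,0.2],[0.001,-0.016,0.15,0,0.2],[0.001,-0.016,0.15,0,0.2]]'
python3 - <<'E'
from h import *
st();go([.6125,.3418,.019],0)
E
```

```text
t: 55.17
ee_pos: [0.6115, 0.3435, 0.0333]
eef_rot: [1.0, 0.0, 0.0, -0.0]
wrist_force: [-0.2, -0.1, -0.7]
finger_gap: 0.0513
t 55.17 tcp [0.6115 0.3435 0.0333] yaw 0.04 z [ 0.001  0.    -1.   ] F [-0.2 -0.1 -0.7] gap 0.0513 j [-0.89  0.73  0.44  1.6  -0.37  0.9  -0.31]
rows: shift [0.002  0.0034 0.0287] turn 0.0004 dist mm 14
```

```bash
python3 -m handwheel '[[0.001,0.002,0.015,0,0.2],[0.001,0.002,0.028,0,0.2],[0.001,0.002,0.028,0,0.2],[0.001,0.002,0.028,0,-0.2],[0.001,0.002,0.028,0,-0.6],[0.001,0.002,0.028,0,-0.6],[0.001,0.002,0.028,0,-0.6]]' 80
python3 - <<'E'
from h import *
st()
E
python3 -m handwheel '[[0,0,-0.02,0,-0.6],[0,0,-0.06,0,-0.6],[0,0,-0.12,0,-0.6],[-0.02,0,-0.19,0,-0.6],[-0.05,0.02,-0.26,0,-0.6],[-0.09,0.06,-0.33,0,-0.6],[-0.13,0.11,-0.38,0,-0.6],[-0.17,0.17,-0.38,0,-0.6],[-0.2,0.23,-0.38,0,-0.6],[-0.22,0.29,-0.38,0,-0.6]]'
python3 -m handwheel '[[0,0.06,0,0,-0.6],[0,0.12,0,0,-0.6],[0,0.19,0,0,-0.6],[0,0.26,0,0,-0.6],[0,0.33,0,0,-0.6],[0,0.4,0,0,-0.6],[0,0.47,0,0,-0.6],[0,0.54,0,0,-0.6],[0,0.6,0,0,-0.6],[0,0.66,0,0,-0.6]]'
python3 - <<'E'
from h import *
st();go([.548,-.262,.20],0)
E
```

```text
t: 55.75
ee_pos: [0.6117, 0.3429, 0.0194]
eef_rot: [1.0, 0.001, 0.0, -0.0]
wrist_force: [-0.2, -0.8, 1.3]
finger_gap: 0.0252
t 55.75 tcp [0.6117 0.3429 0.0194] yaw 0.08 z [ 0.001  0.    -1.   ] F [-0.2 -0.8  1.3] gap 0.0252 j [-0.88  0.75  0.44  1.6  -0.38  0.88 -0.3 ]
t: 56.58
ee_pos: [0.4995, 0.1965, 0.2095]
eef_rot: [1.0, 0.001, -0.0, -0.001]
wrist_force: [-0.7, -0.2, -2.9]
finger_gap: 0.0249
t: 57.42
ee_pos: [0.5011, -0.1344, 0.2091]
eef_rot: [1.0, -0.0, 0.0, -0.001]
wrist_force: [-0.4, 0.6, -1.2]
finger_gap: 0.0249
t 57.42 tcp [ 0.5011 -0.1344  0.2091] yaw -0.00 z [ 0.     0.001 -1.   ] F [-0.4  0.6 -1.2] gap 0.0249 j [-0.55  0.2   0.82  1.96 -0.17  1.05  0.34]
rows: shift [0.0939 0.2552 0.018 ] turn -0.0000 dist mm 136
```

```bash
python3 -m handwheel '[[0.02,0.06,0,0,-0.6],[0.05,0.13,0,0,-0.6],[0.08,0.2,0,0,-0.6],[0.094,0.25,0,0,-0.6],[0.094,0.25,0.05,0,-0.6],[0.094,0.25,0.12,0,-0.6],[0.094,0.25,0.19,0,-0.6],[0.094,0.25,0.22,0,-0.6],[0.094,0.25,0.22,0,-0.6],[0.094,0.25,0.22,0,-0.6]]'
python3 - <<'E'
from h import *
st();go([.548,-.262,.028],0)
E
```

```text
t: 58.25
ee_pos: [0.5487, -0.2571, 0.0987]
eef_rot: [1.0, 0.001, -0.001, -0.0]
wrist_force: [0.2, 0.2, -1.2]
finger_gap: 0.0247
t 58.25 tcp [ 0.5487 -0.2571  0.0987] yaw 0.08 z [-0.001  0.    -1.   ] F [ 0.2  0.2 -1.2] gap 0.0247 j [-0.2   0.55  0.73  1.84 -0.45  0.93  0.73]
rows: shift [-0.0012  0.0098  0.1414] turn 0.0009 dist mm 71
```

```bash
python3 -m handwheel '[[-0.001,0.008,0.02,0,-0.6],[-0.001,0.008,0.05,0,-0.6],[-0.001,0.008,0.08,0,-0.6],[-0.001,0.008,0.11,0,-0.6],[-0.001,0.008,0.13,0,-0.6],[-0.001,0.008,0.14,0,-0.6],[-0.001,0.008,0.14,0,-0.6],[-0.001,0.008,0.14,0,-0.6]]'
python3 - <<'E'
from h import *
st();go([.548,-.262,.0245],0)
E
```

```text
t: 58.92
ee_pos: [0.5484, -0.2614, 0.0283]
eef_rot: [1.0, 0.001, -0.0, 0.0]
wrist_force: [0.2, 0.3, -1.5]
finger_gap: 0.0246
t 58.92 tcp [ 0.5484 -0.2614  0.0283] yaw 0.07 z [-0.001 -0.    -1.   ] F [ 0.2  0.3 -1.5] gap 0.0246 j [-0.14  0.65  0.66  1.86 -0.53  0.82  0.8 ]
rows: shift [-0.0007  0.0012  0.0076] turn 0.0008 dist mm 4
```

```bash
python3 -m handwheel '[[0,0,0.005,0,-0.6],[0,0,0.008,0,-0.6],[0,0,0.008,0,-0.2],[0,0,0.008,0,0.1],[0,0,0.008,0,0.1],[0,0,0.008,0,0.1],[0,0,-0.05,0,0.1],[0,0,-0.12,0,0.1],[0,0,-0.2,0,0.1],[0,0.03,-0.27,0,0.1]]'
python3 -m handwheel '[[0,0.06,-0.05,0,0.2],[0,0.13,-0.05,0,0.2],[0,0.2,-0.05,0,0.2],[0,0.25,-0.1,0,0.2],[0,0.25,-0.1,0,0.2],[0,0.25,-0.1,0,0.2]]'
python3 - <<'E'
from h import *
st();grab('wrist','w20');grab('top','t20');grab('scene','s20')
E
```

```text
t: 59.75
ee_pos: [0.5496, -0.2728, 0.1652]
eef_rot: [1.0, 0.003, -0.0, -0.002]
wrist_force: [2.7, 0.6, 0.1]
finger_gap: 0.0471
t: 60.25
ee_pos: [0.548, -0.4053, 0.2161]
eef_rot: [1.0, -0.002, 0.001, 0.002]
wrist_force: [-0.8, 0.4, 0.7]
finger_gap: 0.0507
t 60.25 tcp [ 0.548  -0.4053  0.2161] yaw -0.20 z [ 0.003 -0.004 -1.   ] F [-0.8  0.4  0.7] gap 0.0507 j [ 0.01  0.56  0.8   1.56 -0.42  1.19  0.88]
```

View pics/w20.png

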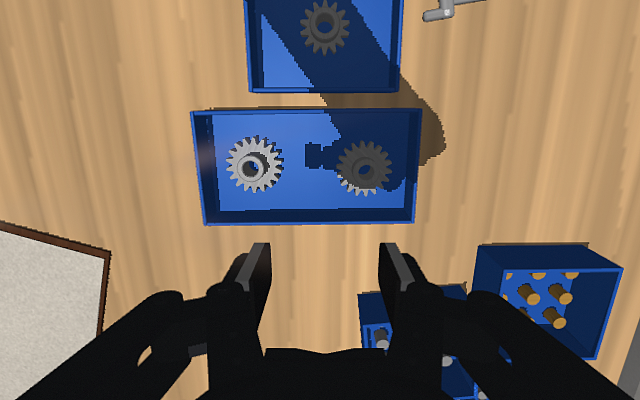

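View pics/t20.png

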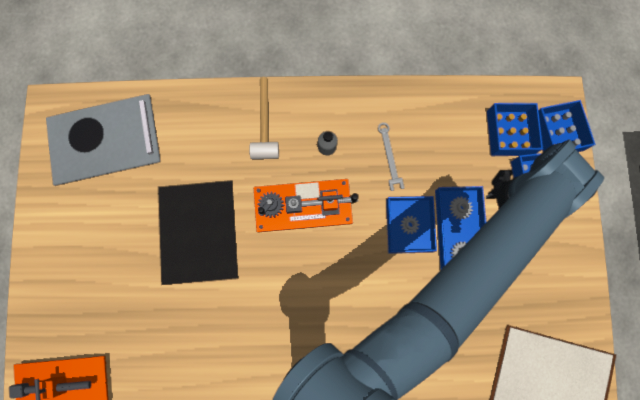

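View pics/s20.png

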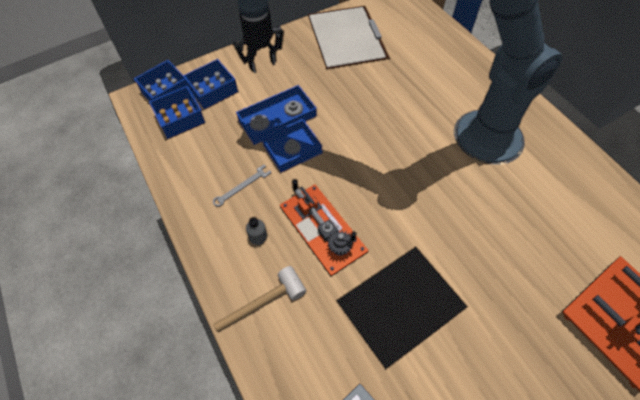

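All three gears lie flat and hub-up in the right bins: (255,165) and (363,167) in the long one, (325,27) in the short one. The mat is empty and the bystanders are unmoved. There is plenty of time, so I'll measure the tester's setting now that the post is bare.

```bash
python3 -m handwheel '[[0,-0.06,0,0,0.2],[0.02,-0.13,0,0,0.2],[0.04,-0.2,0,0,0.2],[0.06,-0.27,0,0,0.2],[0.09,-0.34,0,0,0.2],[0.12,-0.41,0,0,0.2],[0.12,-0.48,0,0,0.2],[0.12,-0.55,0,0,0.2],[0.12,-0.61,0,0,0.2],[0.12,-0.62,0,0,0.2]]'
python3 -m handwheel '[[0,-0.12,0,0,0.2],[0,-0.12,0,0,0.2],[0,-0.12,0,0,0.2],[0,-0.12,0,0,0.2],[0,-0.12,0,0,0.2]]'
python3 - <<'E'
from h import *
st()
for i in range(3):
    c,p,d=grab('wrist',f'w21_{i}');P=cloud(c,d).reshape(-1,3)
    print('tip',circ(P,(.605,.038),.012,.068,.078),'knob',circ(P,(.601,.095),.045,.1165,.124),'sknob',circ(P,(.6155,-.115),.02,.068,.077),'shaft',circ(P,(.601,.097),.012,.094,.12))
    Q=P[(np.abs(P[:,2]-.046)<.002)&(abs(P[:,0]-.605)<.028)&(abs(P[:,1]-.037)<.028)];print('head',cv2.minAreaRect(Q[:,:2].astype(np.float32)))
    Q=P[(np.abs(P[:,2]-.0637)<.002)&(np.hypot(P[:,0]-.601,P[:,1]-.095)<.037)];print('master',[np.round(v,4) for v in cv2.minEnclosingCircle(Q[:,:2].astype(np.float32))])
    Q=P[(np.hypot(P[:,0]-.6115,P[:,1]+.0545)<.035)&(P[:,2]>.08)&(P[:,2]<.095)];print('tbar',cv2.minAreaRect(Q[:,:2].astype(np.float32)))
E
```

```text
t: 61.23
ee_pos: [0.6085, -0.0791, 0.2118]
eef_rot: [1.0, 0.008, -0.002, -0.003]
wrist_force: [0.2, 0.9, 0.2]
finger_gap: 0.0512
t: 61.65
ee_pos: [0.6075, -0.0312, 0.2132]
eef_rot: [1.0, 0.001, -0.001, 0.0]
wrist_force: [-0.6, -0.3, 1.6]
finger_gap: 0.0511
t 61.65 tcp [ 0.6075 -0.0312  0.2132] yaw 0.13 z [-0.001 -0.001 -1.   ] F [-0.6 -0.3  1.6] gap 0.0511 j [-0.63  0.4   0.78  1.75 -0.31  1.12  0.24]
tip [0.6052 0.0378 0.0058] knob [0.5773 0.1079 0.0031] sknob [ 0.6162 -0.1168  0.0088] shaft [0.6011 0.0949 0.0061]
head ((0.6050469279289246, 0.038580216467380524), (0.039845116436481476, 0.040054529905319214), 3.4938712120056152)
master [array([0.601 , 0.0953]), np.float64(0.0332)]
tbar ((0.6116575598716736, -0.0543544664978981), (0.011804481968283653, 0.059998027980327606), 5.956821918487549)
tip [0.6051 0.0386 0.0062] knob None sknob [ 0.6161 -0.1159  0.0091] shaft [0.6011 0.0946 0.0061]
head ((0.6051177978515625, 0.038547974079847336), (0.039814386516809464, 0.04005390405654907), 4.1193928718566895)
master [array([0.6009, 0.0953]), np.float64(0.0333)]
tbar ((0.6113747954368591, -0.054467543959617615), (0.010976610705256462, 0.060512907803058624), 3.1991159915924072)
tip [0.6054 0.038  0.0062] knob None sknob [ 0.6162 -0.1157  0.009 ] shaft [0.6011 0.095  0.0062]
head ((0.605021059513092, 0.03857583552598953), (0.03983466699719429, 0.04009592905640602), 4.047540664672852)
master [array([0.6009, 0.0954]), np.float64(0.0333)]
tbar ((0.6114769577980042, -0.05420082062482834), (0.011030377820134163, 0.059821464121341705), 2.869932174682617)
```

View pics/w21_2.png

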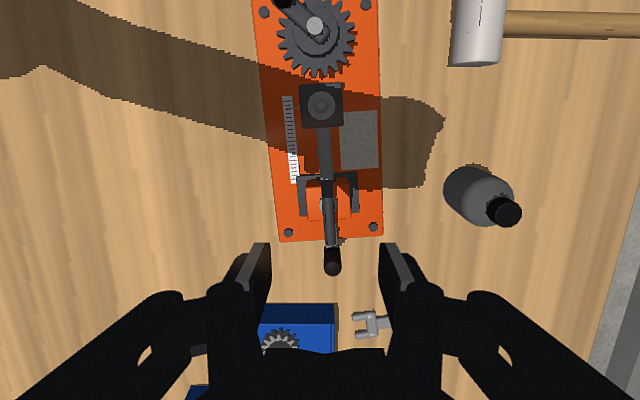

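The post head is at (321,105) and the master at (315,40). Their centre distance measures 56.5–57 mm, the T-handle lies along the bar, and the gripper is clear. I'm handing in.

```bash
python3 -c "
from station import arm
print(arm.job_done())"
```

```text
the job is handed in; nothing more can be done
None
```

The job is done and handed in at about 62 s. One 18-tooth gear was checked on the tester, and all three gears are sorted. There were two 18-tooth gears and one 14-tooth gear in the lot.

- **Seating and setting:** I seated the gear hub-up on the post, loosened the T-handle a quarter turn and slid the post up until the teeth bottomed. I then drew it back about 1.4 mm to the mesh distance and clamped it.
- **Final tester check:** With the post bare, the distance from post to master measured 56.5–57 mm against the 57 mm wanted. The estimates differ by about 0.5 mm. The T-handle reads within about 2° of tight, and the clamped bar stayed put to within about 1 mm, the spread of my measurements.
- **Cranking:** This did not go cleanly. The knob slipped out of the grip near the end, after about 221°. I gripped it again and brought it back to a net turn of about 184°. I did not observe the checked gear's own rotation separately.
- **Sorting:** The last pictures show both 18-tooth gears flat in the longer bin and the 14-tooth gear in the shorter one. The 14-tooth gear had been knocked about 3 cm during the run, so I remeasured it before picking it up.
- **Other things on the bench:** The mallet, oil can and wrench look unmoved in the final pictures.

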